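# Close the sample cell with a drift pin and reset the peak pointer

### The arm

A 6-joint arm with a two-finger parallel gripper is mounted at the origin on a cart in front of the work surface, level with it; the furniture and walls round the work are solid. World frame = base frame: x ahead of the robot, y to its left, z up, the work surface at z = 0. Lengths are in m, angles in rad, forces in N, time in s.
With the tool pointing down it reaches from about 0.35 to 0.975 m from the base axis. Payload 4.9 kg.
Tool frame: the origin (TCP) lies at the very end of the fingers, on their centre line; the grasp point (between the pads) lies 19 mm behind it; z points along the fingers, x is the direction in which the jaws open and shut, and the axes are right-handed (so a half turn about z gives the same grasp; the last joint's range is limited). The gripper opens to 85 mm and grips with 20 to 120 N. Pads are 22 mm wide; open, the fingers measure 114 mm over their backs; the gripper's body (76 mm by 85 mm) begins 54 mm behind the grasp point. The pads swing forward as they close: fully open they stand 13 mm farther back than shut.
Start: joints at [-1.335, 0.053, 1.613, -0, 1.476, -0.119], TCP at [0.217, -0.586, 0.231] pointing down, gripper open.
Joint ranges: [-3.01, 3.01], [-1.01, 2.22], [0.06, 2.58], [-1.02, 4.17], [0.09, 2.62], [-3.14, 3.14]. Speed limits (rad/s): [2.57, 2.57, 3.14, 3.14, 3.14, 3.14].

### API

Orientations are given as a rotation vector (axis times angle).
In Python, from station import ctrl gives the robot as it stands.
- The arm moves only by the shell command python3 -m handwheel 'ROWS' [OPENING] [FORCE]. ROWS is a JSON object of lists of equal length, an entry for each row: "offset": the shift along the world's x, y, z in units of 40 mm (1.0 is 40 mm), a list of three; "roll": the turn about the world's z in units of 6 degrees (1.0 is 6 degrees). A call has exactly 10 rows; each row is the pose to reach, as a shift and turn from the pose commanded when the call began; what a row does not reach only later rows make up. A row lasts 1/10 s, in which the tool goes at most 50 mm and 8.59 degrees, less where a joint would pass 70% of its speed; a pose out of reach is approached as far as the arm can. A call with a gripper value outside its range is refused whole. OPENING is the finger opening in mm, from 0 to 85.4, set as the call begins (- or left out, the last holds). The fingers move at their own pace and stop on an object; FORCE is the grip in N (left out, the last holds). Time passes only in rows, so rows that repeat a pose let the fingers close, or fill a call up. It gives the time, the measured TCP pose, the force and the opening at its end, in the units of the state.
- ctrl.get_obs(): the state, without advancing time (a new reading comes with each control period).
- ctrl.get_image(name): name is "side" or "top"; returns a dict with "img" (420x560x3 uint8, red, green, blue), "fx", "fy", "cx", "cy" (pixels), "k1" (the pictures are not rectified: a ray, as slopes to the right and down, at radius r is drawn at 1 + k1 r^2 times it, then the intrinsics apply), "T" (4x4, takes a point from camera to world coordinates). Camera axes: x right, y down, z forward; pixel columns grow to the right and rows downward; lengths in m; the calibration is good to about 2 mm. A picture is of the moment at which its call begins. There is no depth.
- ctrl.finish_job(): hands the job in, once; it reports no verdict.
The state is a dict: "t": time; "q": joint angles; "dq": joint speeds; "effort": joint torques, N m; "tool_pos": TCP position; "tool_rot": TCP orientation; "contact_force": force on the tool from outside, world axes, zero at the start; "wrist_torque": the same for the moment, N m; "opening": finger opening in m.
Only numpy, scipy, OpenCV 4.12 (cv2) and the standard library are available. Lean on these libraries where they do the work, as an engineer would, in place of code of your own. Each camera call takes 0.05 s, during which the arm holds its last target.

### The job

Close the sample cell for the next test: set the cover plate on it with its spigot in the bore, and push the drift pin fully home through one pair of holes to line cover and cell up before any bolt goes in. With the drift still in, drop every bolt in the rack fully home into the other holes; then pull the drift and stand it back fully down in the rack. The peak pointer's reset knob must also be turned back to its zero stop; leave the other things on the bench alone.

Things in the scene. Friction and masses are not known exactly. Their poses are not given: they have to be found in the camera images.
- cell: fixed sample cell: bare-metal block 136 x 136 mm on a foot plate 156 x 150 mm, flat top 45 mm above the bench, a round bore (59 mm) in the middle and four round bolt holes (20 mm, 37 mm deep) at x, y = +-42 mm. A brass plug sticks out of its -x side. Origin: centre of its underside on the bench; z up
- cell_hole0 (a point): centre of the mouth of the cell's bolt hole 0, in the plane of the cell's top (45 mm above the bench), at x, y = 42, 42 mm in the cell's frame
- cell_hole1 (a point): centre of the mouth of the cell's bolt hole 1, in the plane of the cell's top (45 mm above the bench), at x, y = 42, -42 mm in the cell's frame
- cell_hole2 (a point): centre of the mouth of the cell's bolt hole 2, in the plane of the cell's top (45 mm above the bench), at x, y = -42, -42 mm in the cell's frame
- cell_hole3 (a point): centre of the mouth of the cell's bolt hole 3, in the plane of the cell's top (45 mm above the bench), at x, y = -42, 42 mm in the cell's frame
- cover: loose metal cover plate 124 x 124 x 10 mm, 0.3 to 0.5 kg, four through holes (20 mm) at x, y = +-42 mm, fits in any quarter turn. On top a round dark hub, 28 mm diameter above a 36 mm foot 6 mm tall, top 50 mm over the plate's underside; below a spigot 56 mm diameter, 8 mm deep, tapered to 46, on which it stands. Origin: centre of the plate's underside (45 mm up when seated); z up
- bolt_1: loose steel bolt (may be absent), upright in a rack hole, 0.12 kg: dark round head 24 mm diameter, 30 mm tall; shank 17 mm diameter, 40 mm long, its last 9 mm tapered to 9 mm. Origin: on the axis at the head's underside; z towards the head. Origin 55 mm above the bench when seated through the cover, 50 mm in the rack. All alike
- bolt_2: loose steel bolt (may be absent), upright in a rack hole, 0.12 kg: dark round head 24 mm diameter, 30 mm tall; shank 17 mm diameter, 40 mm long, its last 9 mm tapered to 9 mm. Origin: on the axis at the head's underside; z towards the head. Origin 55 mm above the bench when seated through the cover, 50 mm in the rack. All alike
- bolt_3: loose steel bolt (may be absent), upright in a rack hole, 0.12 kg: dark round head 24 mm diameter, 30 mm tall; shank 17 mm diameter, 40 mm long, its last 9 mm tapered to 9 mm. Origin: on the axis at the head's underside; z towards the head. Origin 55 mm above the bench when seated through the cover, 50 mm in the rack. All alike
- drift: loose drift pin, 0.11 kg, upright in a rack hole: wooden round handle 20 mm diameter, 6 to 55 mm above the origin; steel collar 28 mm diameter, 0 to 6 mm; below it a shank 18.6 mm diameter for 16 mm, then tapering to 8 mm at the tip 45 mm below the origin. Origin: on the axis under the collar; z towards the handle. Origin 55 mm above the bench when fully home, 50 mm in the rack
- rack: fixed grey plastic rack block 64 x 250 x 50 mm, long along its y, with a row of four holes (22 mm, 48 mm deep) 62 mm apart; the drift pin and the bolts stand in it, one in each hole, in any order. Origin: centre of its underside on the bench
- rack_hole0 (a point): centre of the mouth of rack hole 0 (in the rack's top, 50 mm above the bench, at y = 93 mm in the rack's frame)
- rack_hole1 (a point): centre of the mouth of rack hole 1 (in the rack's top, 50 mm above the bench, at y = 31 mm in the rack's frame)
- rack_hole2 (a point): centre of the mouth of rack hole 2 (in the rack's top, 50 mm above the bench, at y = -31 mm in the rack's frame)
- rack_hole3 (a point): centre of the mouth of rack hole 3 (in the rack's top, 50 mm above the bench, at y = -93 mm in the rack's frame)
- gauge: fixed peak indicator: grey housing 96 x 96 x 36 mm lying face up, a round white dial on top with tick marks. Origin: centre of its underside on the bench, z up; its x axis points from the dial's centre to the zero mark, next to which stands a small pin
- peak_knob (a joint): angle of the reset knob (with its pointer) on the dial, in rad: 0 = pointer at the zero mark, against the stop; it grows as the knob turns clockwise seen from above, up to 3.0. Turning it anticlockwise brings it back to zero, where it stops dead. Friction 0.04 N m; it stays where it is left
- peak_knob_grip (a point): middle of the knob's black bar grip, on the knob's axis, 64 mm above the bench. The bar is 40 mm long (along this point's x axis, which points to the pointer's tip), 13 mm wide, from 48 to 78 mm above the bench, on a round foot 38 mm in diameter from 41 to 49 mm
- tin_a: bystander, loose: lidded tin can, 59 mm diameter, 38 mm tall; origin at its underside
- tin_b: bystander, loose: open tin can, 55 mm diameter, 32 mm tall; origin at its underside
- core: bystander, loose: grey stone core, 50 mm diameter, 53 mm tall; origin at its underside
- beaker: bystander, loose: glass beaker, 65 mm diameter, 88 mm tall; origin at its underside
- ring_cutter: bystander, loose: flat steel ring, 62 mm diameter, 20 mm tall; origin at its underside
- spanner: bystander, loose: adjustable spanner lying on the bench, 154 x 41 x 10 mm; origin at its underside

How it is judged:
By the outcome, as a careful person would: the job done as asked, in the order asked, and still so for the second after the job is handed in, with the robot touching nothing.
Of bolt_1, bolt_2, bolt_3 only 2 to 3 are there at a start; the rules pass over those that are not, and their reading is None.
At some moment in a run one of cover may be knocked a few centimetres aside while the robot is not near it.
It also fails if it takes over 210 s, if anything falls off the work surface, if the arm or the gripper's body presses on something with over 40 N, if the wrist force passes 120 N, or if a joint passes its speed limit or range.

## Working session

There is one attempt and no reset: what is moved stays moved. The work goes in short steps, Python scripts to look and compute and a shell command to move; the robot and the scene stay as the last step left them, time stands still between calls to the robot, and variables do not carry over. Pictures are saved under pics/ and viewed, and the job is handed in when it is done.

```bash
ls; mkdir -p pics; python3 - <<'E'
from station import ctrl
import cv2
o=ctrl.get_obs(); print(o)
for n in("side","top"):
    d=ctrl.get_image(n); cv2.imwrite(f"pics/{n}0.png",d["img"][:,:,::-1]); print({k:v for k,v in d.items() if k!="img"})
E
```

```text
pics
{'t': 0.0, 'q': array([-1.33500563e+00,  5.33884610e-02,  1.61427733e+00,  2.00625176e-05,
        1.47600125e+00, -1.19002486e-01]), 'dq': array([-0.00263369, -0.00024723,  0.00080741,  0.00057914,  0.00013275,
        0.00019289]), 'effort': array([ 2.50137109e-04, -3.93683088e+01, -3.70175314e+01, -1.63392447e-04,
        6.89040899e-03, -3.03041453e-06]), 'tool_pos': array([ 0.21698209, -0.58546938,  0.23005339]), 'tool_rot': array([-2.57744529e+00,  1.79377253e+00,  2.41268793e-03]), 'contact_force': array([-0.14388748, -0.4381691 , -0.04872289]), 'wrist_torque': array([-0.00166801,  0.02522379, -0.00201141]), 'opening': 0.08551945020018394}
{'fx': 510.22140910670447, 'fy': 510.22140910670447, 'cx': 288.5379737511912, 'cy': 204.5329893414227, 'k1': 0.006793994209857545, 'T': array([[ 0.92369957, -0.19701316,  0.32858016,  0.12521998],
       [-0.38309451, -0.48439194,  0.78651322, -1.11150342],
       [ 0.00420813, -0.85237918, -0.52290728,  0.81358324],
       [ 0.        ,  0.        ,  0.        ,  1.        ]])}
{'fx': 460.69486965208813, 'fy': 460.69486965208813, 'cx': 274.52692379067145, 'cy': 213.10467116845567, 'k1': 0.03704544122208503, 'T': array([[-0.00434621, -0.98259748,  0.1856968 ,  0.31423391],
       [-0.99997336,  0.00318141, -0.0065701 , -0.02110619],
       [ 0.00586499, -0.18572041, -0.98258513,  1.60123788],
       [ 0.        ,  0.        ,  0.        ,  1.        ]])}
```

View pics/side0.png

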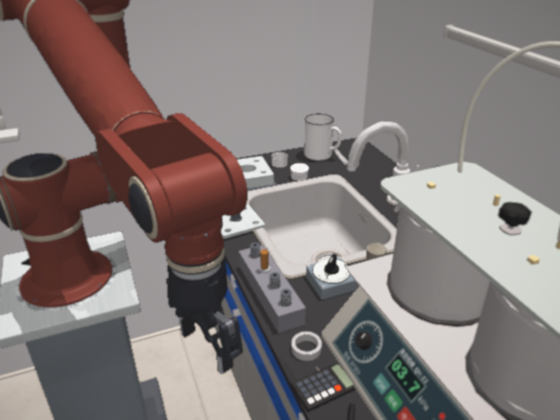

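View pics/top0.png

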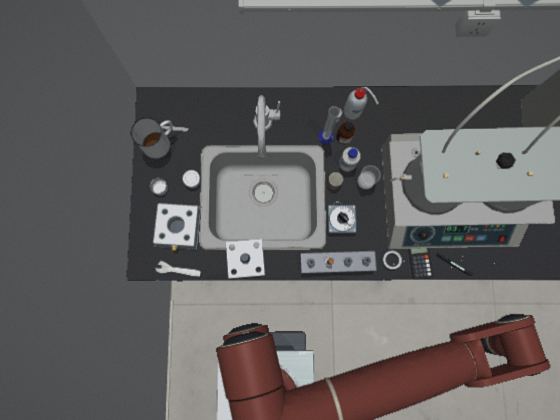

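The top view shows the cell at (177,225), the cover at (245,258), the rack at (338,262) with three bolts and the drift (orange, second from left), and the gauge at (342,219). Next I'll zoom in.

```bash
cat > h.py <<'E'
from station import ctrl
import cv2, numpy as np
np.set_printoptions(precision=4,suppress=True)
def cast(d,px,z):
    px=np.atleast_2d(np.array(px,float)); K=np.array([[d["fx"],0,d["cx"]],[0,d["fy"],d["cy"]],[0,0,1]])
    u=cv2.undistortPoints(px[:,None],K,np.array([d["k1"],0,0,0,0.]))[:,0]
    r=np.c_[u,np.ones(len(u))]@d["T"][:3,:3].T; o=d["T"][:3,3]
    return o+r*((z-o[2])/r[:,2])[:,None]
def proj(d,P):
    P=np.atleast_2d(P); Ti=np.linalg.inv(d["T"]); c=P@Ti[:3,:3].T+Ti[:3,3]
    s=c[:,:2]/c[:,2:]; s=s*(1+d["k1"]*(s**2).sum(1))[:,None]
    return s*d["fx"]+[d["cx"],d["cy"]]
def crop(d,x0,y0,w,h,s,fn,pts=[]):
    im=cv2.resize(d["img"][y0:y0+h,x0:x0+w,::-1],None,fx=s,fy=s,interpolation=cv2.INTER_CUBIC)
    for p in pts: cv2.drawMarker(im,(int((p[0]-x0+.5)*s),int((p[1]-y0+.5)*s)),(0,0,255),cv2.MARKER_CROSS,8,1)
    cv2.imwrite(fn,im)
E
python3 - <<'E'
from h import *
d=ctrl.get_image("top"); s=ctrl.get_image("side")
crop(d,140,170,130,115,6,"pics/ta.png"); crop(d,290,190,130,90,6,"pics/tb.png")
crop(s,210,110,190,220,3,"pics/sa.png") if 0 else crop(s,210,110,190,190,3,"pics/sa.png")
E
```

```text
(no output)
```

View pics/ta.png

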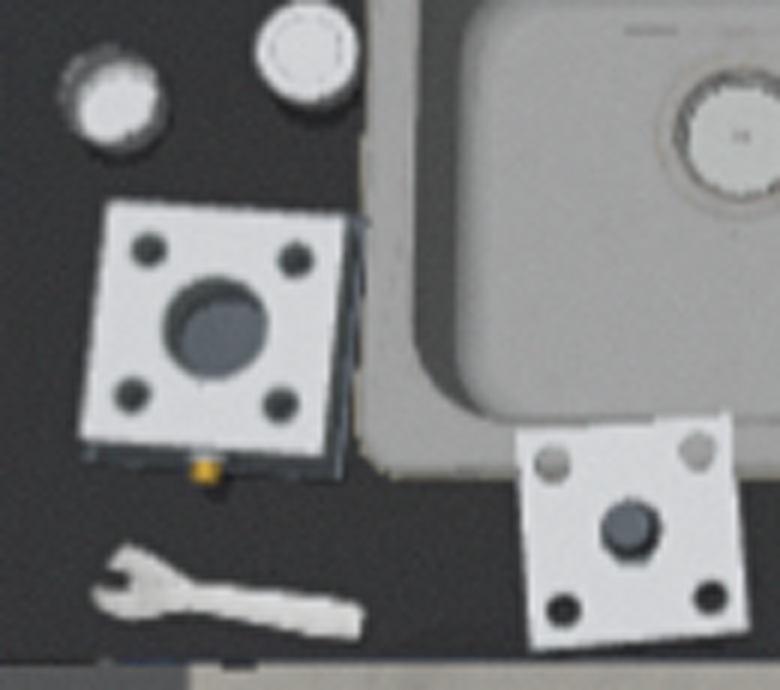

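View pics/tb.png

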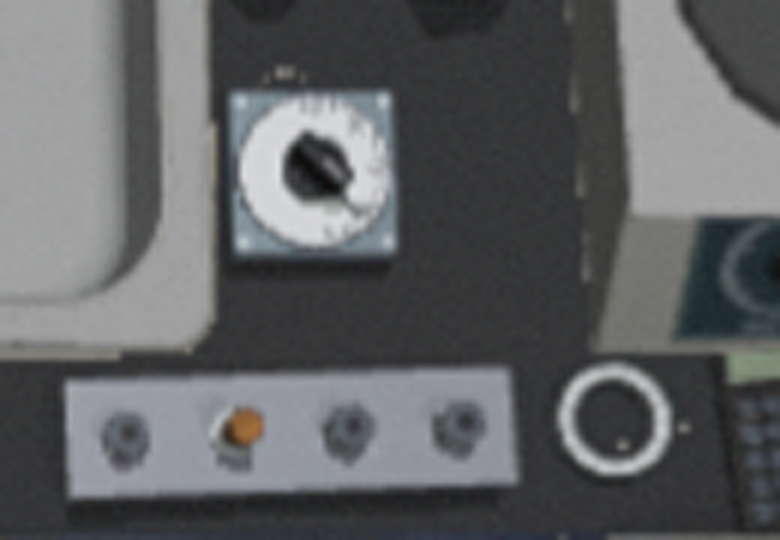

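View pics/sa.png

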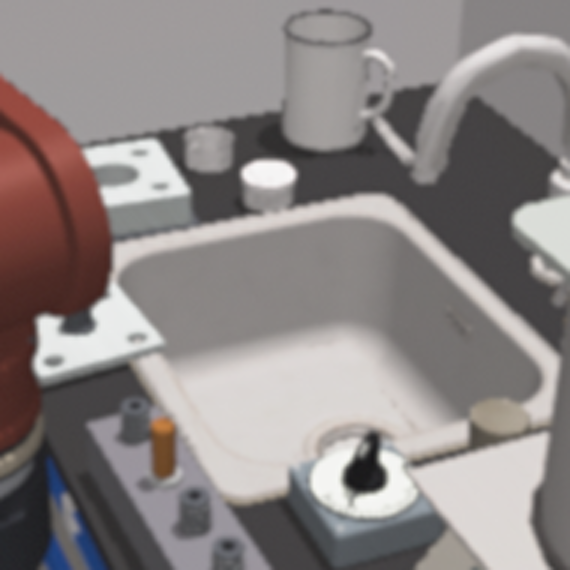

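```bash
cat > m.py <<'E'
from h import *
def plate(d,box,z,thr=185):
    x0,y0,x1,y1=box; g=cv2.cvtColor(d["img"],cv2.COLOR_RGB2GRAY)
    S=6; r=cv2.resize(g[y0:y1,x0:x1],None,fx=S,fy=S,interpolation=cv2.INTER_CUBIC)
    m=(r>thr).astype(np.uint8); m=cv2.morphologyEx(m,cv2.MORPH_OPEN,np.ones((15,15),np.uint8))
    cs,_=cv2.findContours(m,cv2.RETR_EXTERNAL,cv2.CHAIN_APPROX_NONE); c=max(cs,key=cv2.contourArea)[:,0]
    px=(c+.5)/S-.5+[x0,y0]; W=cast(d,px,z)[:,:2]*1000
    R=cv2.minAreaRect(W.astype(np.float32)); return R,px
if __name__=="__main__":
    d=ctrl.get_image("top")
    print("cell",plate(d,(140,195,203,260),.045)[0])
    print("cover",plate(d,(215,230,275,285),.018,205)[0])
    print("rack",plate(d,(295,248,380,278),.050,130)[0])
    for n,p in dict(cell_holes=[[164.8,211.2],[188.8,212.8],[161.6,235.5],[186.3,237.2]],bore=[[175.8,224.5]]).items(): print(n,cast(d,p,.045))
    print("cov holes",cast(d,[[231.6,246.8],[256,244.6],[233.5,271.2],[258,269]],.018))
    print("hub",cast(d,[244.9,257.8],.058))
    print("boltheads",cast(d,[[310.5,262.3],[348.5,261],[366.8,260.5]],.08),"drift",cast(d,[330.3,260.7],.105))
    print("gauge corners",cast(d,[[328.5,205.3],[355.3,205.3],[356,232],[329.2,232]],.036), cast(d,[342.5,217.7],.036))
    print("knob tips", cast(d,[[340,212.5],[347.5,220]],.078))
E
python3 m.py
```

```text
cell ((571.1611328125, 307.4462585449219), (133.8592987060547, 134.6559295654297), 85.97595977783203)
cover ((457.1846923828125, 71.19387817382812), (119.20988464355469, 120.54515075683594), 4.82923698425293)
rack ((441.2701110839844, -242.95570373535156), (62.863704681396484, 248.03640747070312), 1.7219955921173096)
cell_holes [[0.6162 0.3447 0.045 ]
 [0.6104 0.2625 0.045 ]
 [0.5322 0.3521 0.045 ]
 [0.5261 0.2684 0.045 ]]
bore [[0.5699 0.3055 0.045 ]]
cov holes [[0.4958 0.1168 0.018 ]
 [0.503  0.0327 0.018 ]
 [0.4122 0.1091 0.018 ]
 [0.4193 0.0256 0.018 ]]
hub [[0.4541 0.0683 0.058 ]]
boltheads [[ 0.4365 -0.149   0.08  ]
 [ 0.4404 -0.2743  0.08  ]
 [ 0.4418 -0.3346  0.08  ]] drift [[ 0.4394 -0.2112  0.105 ]]
gauge corners [[ 0.637  -0.219   0.036 ]
 [ 0.6367 -0.3119  0.036 ]
 [ 0.5432 -0.3108  0.036 ]
 [ 0.5434 -0.2189  0.036 ]] [[ 0.5931 -0.2661  0.036 ]]
knob tips [[ 0.6035 -0.2517  0.078 ]
 [ 0.5778 -0.2761  0.078 ]]
```

```bash
python3 - <<'E'
from h import *
d=ctrl.get_image("top"); s=ctrl.get_image("side")
ims=[]
for c,b in((d,(322,198,40,40)),(s,(300,240,62,62))):
    x,y,w,h=b; i=cv2.resize(c["img"][y:y+h,x:x+w,::-1],(400,400),interpolation=cv2.INTER_CUBIC); ims.append(i)
cv2.imwrite("pics/g.png",np.hstack(ims))
E
```

```text
(no output)
```

View pics/g.png

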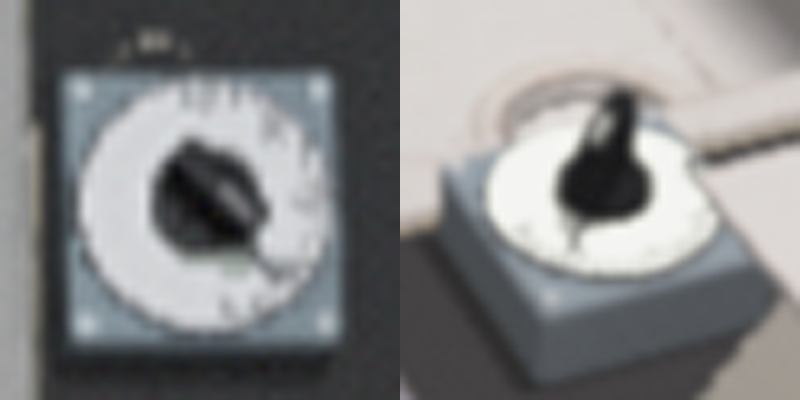

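```bash
python3 -m handwheel '{"offset":[[0.3,0.8,0],[0.8,1.7,0],[1.3,2.7,0],[1.9,3.7,0],[2.5,4.7,0],[3.1,5.7,0],[3.7,6.7,0],[4.2,7.5,0],[4.575,8.025,0],[4.575,8.025,0]],"roll":[0.5,1,1.5,2,2.5,3,3.5,4,4.62,4.62]}' 45 30
python3 - <<'E'
from h import *
d=ctrl.get_image("top");s=ctrl.get_image("side")
cv2.imwrite("pics/t1.png",d["img"][:,:,::-1]);cv2.imwrite("pics/s1.png",s["img"][:,:,::-1])
E
```

```text
t: 1.35
tool_pos: [0.4014, -0.2628, 0.2315]
tool_rot: [-2.936, 1.117, -0.001]
contact_force: [-1.5, -0.4, -0.1]
opening: 0.0447
```

View pics/t1.png

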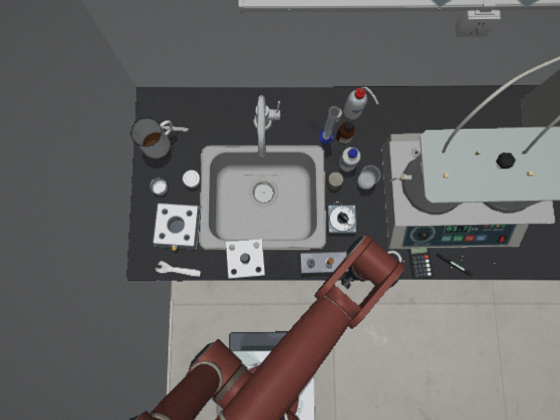

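View pics/s1.png

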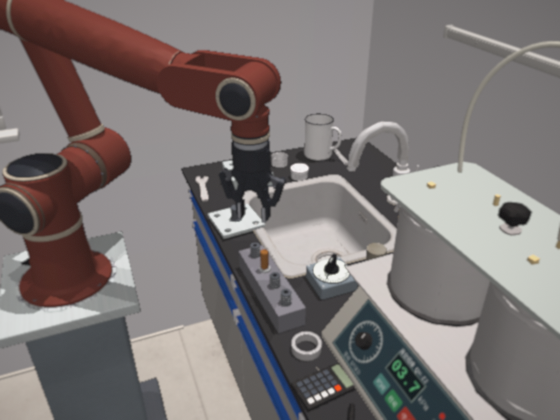

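The top view shows the wrist over the rack at about (365,265) with the gauge clear at (342,219). The side view shows the knob at (331,265). I'll check the knob point and the other points in both views.

```bash
python3 - <<'E'
from h import *
s=ctrl.get_image("side");d=ctrl.get_image("top")
P=[[.59,-.265,.078],[.59,-.265,.041],[.4404,-.212,.105],[.4422,-.274,.08],[.4441,-.336,.08],[.4385,-.150,.08]]
crop(s,225,220,140,105,5,"pics/s2.png",proj(s,P)); crop(d,290,190,130,90,6,"pics/t2.png",proj(d,P))
E
```

```text
(no output)
```

View pics/s2.png

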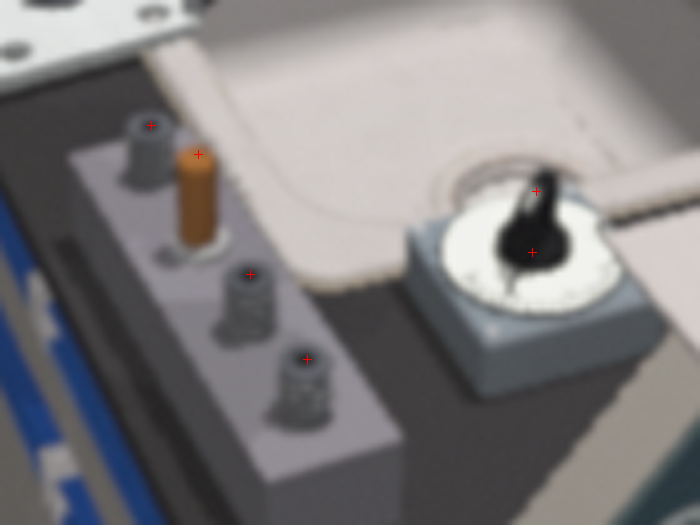

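View pics/t2.png

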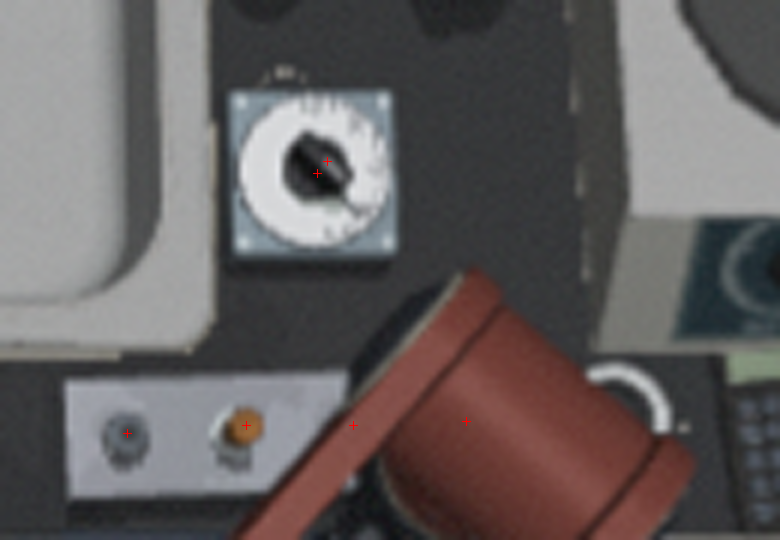

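The marked points land on the bolts, drift and knob in both views, so I'm moving over the knob.

```bash
python3 -m handwheel '{"offset":[[1,0,0],[2,0,0],[3,0,0],[4,0,0],[4.72,0,0],[4.72,0,-1],[4.72,0,-2],[4.72,0,-2.8],[4.72,0,-3.2],[4.72,0,-3.2]],"roll":[0,0,0,0,0,0,0,0,0,0]}' 45 30
python3 - <<'E'
from h import *
s=ctrl.get_image("side"); crop(s,225,180,150,120,5,"pics/s3.png"); print(ctrl.get_obs()["tool_pos"])
E
```

```text
t: 2.55
tool_pos: [0.5867, -0.2651, 0.0999]
tool_rot: [-2.932, 1.127, 0.009]
contact_force: [0.6, 0.6, -0.6]
opening: 0.0447
[ 0.5882 -0.2657  0.1027]
```

View pics/s3.png

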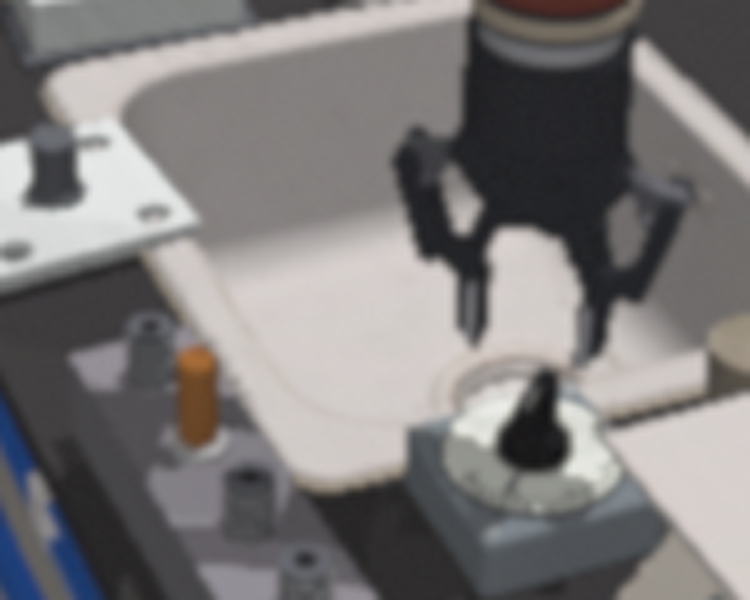

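The open fingers straddle the knob bar (px about 530,410 in the crop). I'll descend and close.

```bash
python3 -m handwheel '{"offset":[[0.03,0,-0.4],[0.03,0,-0.8],[0.03,0,-1.1],[0.03,0,-1.1],[0.03,0,-1.1],[0.03,0,-1.1],[0.03,0,-1.1],[0.03,0,-1.1],[0.03,0,-1.1],[0.03,0,-1.1]],"roll":[0,0,0,0,0,0,0,0,0,0]}' 45 30
python3 -m handwheel '{"offset":[[0,0,0],[0,0,0],[0,0,0],[0,0,0],[0,0,0],[0,0,0],[0,0,0],[0,0,0],[0,0,0],[0,0,0]],"roll":[0,0,0,0,0,0,0,0,0,0]}' 0 30
```

```text
t: 3.6
tool_pos: [0.5902, -0.2651, 0.0596]
tool_rot: [2.933, -1.125, 0.001]
contact_force: [-0.2, -0.1, -0.6]
opening: 0.0451
t: 4.6
tool_pos: [0.591, -0.2656, 0.0596]
tool_rot: [2.933, -1.125, 0.004]
contact_force: [4.6, -2.9, -1.7]
opening: 0.0123
```

```bash
python3 -m handwheel '{"offset":[[0,0,0],[0,0,0],[0,0,0],[0,0,0],[0,0,0],[0,0,0],[0,0,0],[0,0,0],[0,0,0],[0,0,0]],"roll":[0.6,1.8,3,4.2,5.4,6.6,7.8,9,10.2,11]}' 0 30
python3 -m handwheel '{"offset":[[0,0,0],[0,0,0],[0,0,0],[0,0,0],[0,0,0],[0,0,0],[0,0,0],[0,0,0],[0,0,0],[0,0,0]],"roll":[1,2.2,3.4,4.6,5.8,7,8,9,9.5,9.5]}' 0 30
python3 -c "
from h import *
o=ctrl.get_obs();print(o['wrist_torque'],o['q'])"
```

```text
t: 5.6
tool_pos: [0.5918, -0.2658, 0.0597]
tool_rot: [3.069, 0.66, 0.006]
contact_force: [6.3, -3.4, -4.8]
opening: 0.0119
t: 6.6
tool_pos: [0.5922, -0.2652, 0.0596]
tool_rot: [2.384, 2.04, 0.005]
contact_force: [9.4, -2.2, -4.4]
opening: 0.0122
[-0.3522 -1.4615  0.0531] [-0.5364  0.2603  1.6826  0.002   1.1935 -1.9527]
```

```bash
python3 -m handwheel '{"offset":[[0,0,0],[0,0,0],[0,0,0],[0,0,0],[0,0,0],[0,0,0],[0,0,0],[0,0,0],[0,0,0],[0,0,0]],"roll":[0.2,0.4,0.6,0.8,1,1.1,1.2,1.3,1.4,1.4]}' 0 30
python3 -c "
from h import *
o=ctrl.get_obs();print(o['wrist_torque'],o['tool_rot'])"
python3 -m handwheel '{"offset":[[0,0,0],[0,0,0],[0,0,0],[0,0,0],[0,0,0],[0,0,0],[0,0,0],[0,0,0],[0,0,0],[0,0,0]],"roll":[0.1,0.2,0.3,0.4,0.5,0.6,0.7,0.7,0.7,0.7]}' 0 30
python3 -c "
from h import *
o=ctrl.get_obs();print(o['wrist_torque'],o['tool_rot'])"
```

```text
t: 7.6
tool_pos: [0.5922, -0.2651, 0.0596]
tool_rot: [2.229, 2.208, 0.005]
contact_force: [8.7, -1.4, -4.2]
opening: 0.0121
[-0.2476 -1.4684  0.0841] [2.2288 2.2078 0.0052]
t: 8.6
tool_pos: [0.5922, -0.2651, 0.0597]
tool_rot: [2.15, 2.285, 0.006]
contact_force: [9.1, -1.6, -4.4]
opening: 0.0122
[-0.2137 -1.5051 -0.9373] [2.1505 2.2846 0.0062]
```

The torque about z jumped from 0.08 to 0.94 N m, so the stop is reached. Releasing.

```bash
python3 -m handwheel '{"offset":[[0,0,0],[0,0,0],[0,0,0],[0,0,0],[0,0,0],[0,0,1],[0,0,2],[0,0,3],[0,0,4],[0,0,4]],"roll":[0,0,0,0,0,0,0,0,0,0]}' 45 30
python3 -m handwheel '{"offset":[[-0.5,1,0],[-1,2,0],[-1.5,3,0],[-2,4,0],[-2.5,5,0],[-2.9,6,0],[-3.2,7,0],[-3.4,8,0],[-3.4,8.4,0],[-3.4,8.4,0]],"roll":[0,0,0,0,0,0,0,0,0,0]}' 60 30
python3 - <<'E'
from h import *
d=ctrl.get_image("top"); s=ctrl.get_image("side")
cv2.imwrite("pics/t4.png",d["img"][:,:,::-1])
ims=[]
for c,b in((d,(322,198,40,40)),(s,(300,240,62,62))):
    x,y,w,h=b; i=cv2.resize(c["img"][y:y+h,x:x+w,::-1],(400,400),interpolation=cv2.INTER_CUBIC); ims.append(i)
cv2.imwrite("pics/g4.png",np.hstack(ims))
E
```

```text
t: 9.6
tool_pos: [0.5933, -0.2669, 0.2282]
tool_rot: [2.14, 2.281, 0.004]
contact_force: [0.4, 0.1, 1.3]
opening: 0.0448
t: 10.6
tool_pos: [0.4534, 0.0727, 0.2188]
tool_rot: [-2.145, -2.295, 0.0]
contact_force: [0.6, -0.4, -0.2]
opening: 0.0597
```

View pics/g4.png

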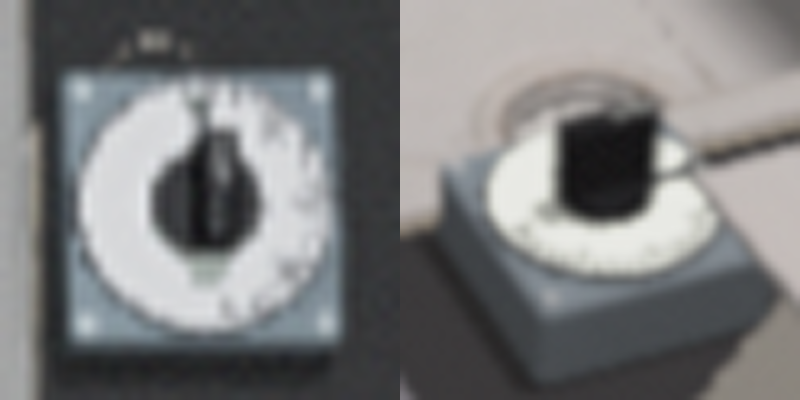

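View pics/t4.png

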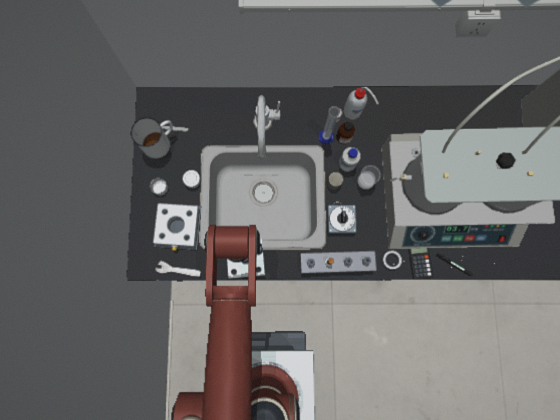

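The pointer now stands at the zero mark (px about 200,100 in the crop). Before grasping, I'll check the cover in the side view.

```bash
python3 - <<'E'
from h import *
s=ctrl.get_image("side");d=ctrl.get_image("top"); print(ctrl.get_obs()["tool_pos"])
P=[[.4565,.0705,.058],[.4565,.0705,.024]]
c,sn=np.cos(np.radians(4.83)),np.sin(np.radians(4.83))
for a,b in((62,62),(62,-62),(-62,-62),(-62,62),(42,-42),(42,42),(-42,-42)): P.append([.4565+(c*a-sn*b)/1e3,.0705+(sn*a+c*b)/1e3,.018])
crop(s,195,150,90,90,6,"pics/s5.png",proj(s,P))
crop(d,140,170,140,115,5,"pics/t5.png",proj(d,P))
E
```

```text
[0.4542 0.0701 0.219 ]
```

View pics/s5.png

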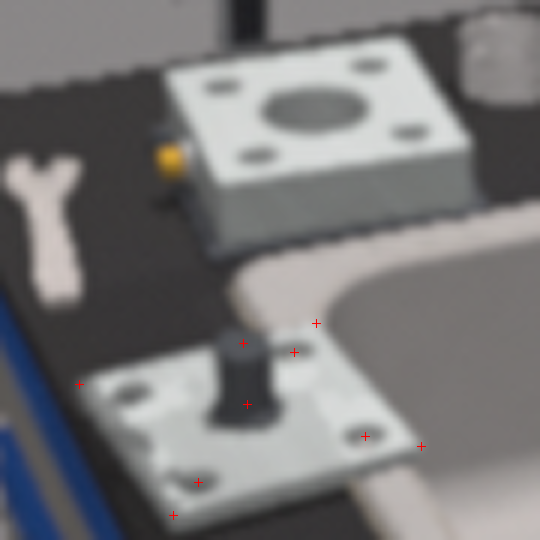

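View pics/t5.png

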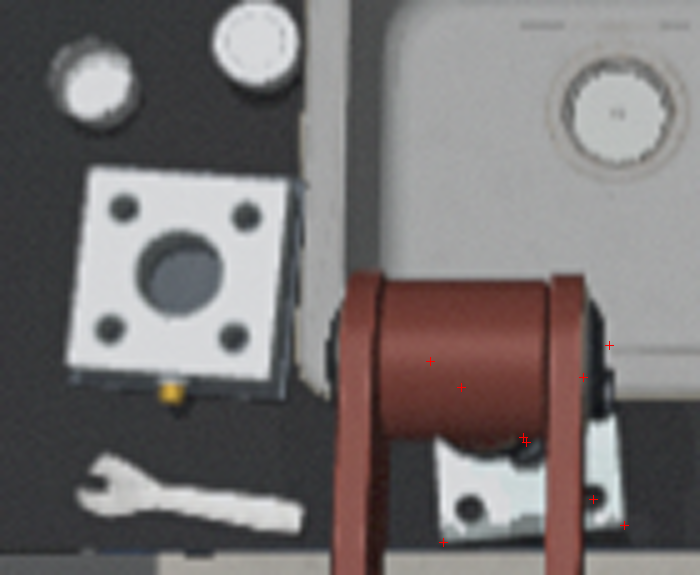

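Projected cover corners and hub agree with the side view to about 1 px, and the cover is undisturbed. Descending on the hub at (0.4565, 0.0705).

```bash
python3 -m handwheel '{"offset":[[0.06,0,-1],[0.06,0,-2],[0.06,0,-3],[0.06,0,-3.8],[0.06,0,-4.3],[0.06,0,-4.62],[0.06,0,-4.62],[0.06,0,-4.62],[0.06,0,-4.62],[0.06,0,-4.62]],"roll":[0,0,0,0,0,0,0,0,0,0]}' 60 60
python3 -m handwheel '{"offset":[[0,0,0],[0,0,0],[0,0,0],[0,0,0],[0,0,0],[0,0,0],[0,0,0],[0,0,0],[0,0,0],[0,0,0]],"roll":[0,0,0,0,0,0,0,0,0,0]}' 15 60
python3 - <<'E'
from h import *
s=ctrl.get_image("side");crop(s,195,150,90,90,6,"pics/s6.png")
E
```

```text
t: 11.8
tool_pos: [0.4578, 0.0709, 0.036]
tool_rot: [2.148, 2.289, 0.003]
contact_force: [0.2, 1.5, -0.5]
opening: 0.0602
t: 12.8
tool_pos: [0.457, 0.0708, 0.0352]
tool_rot: [2.149, 2.291, 0.0]
contact_force: [-1.2, -2.1, 4.9]
opening: 0.0258
```

View pics/s6.png

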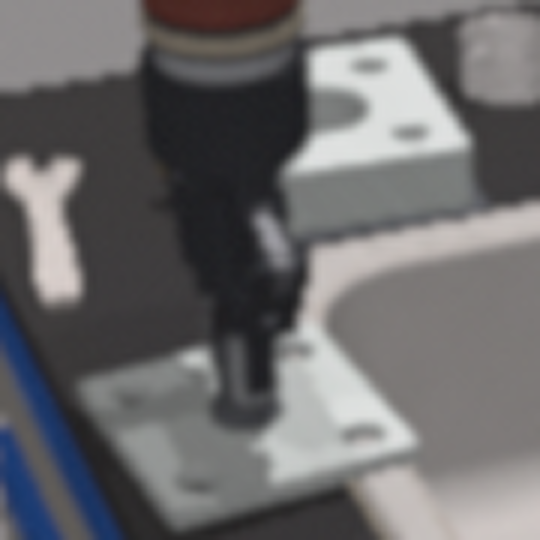

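```bash
python3 -m handwheel '{"offset":[[0,0,0.5],[0,0,1.3],[0,0,2.2],[0.2,0.5,3],[0.7,1.4,3],[1.2,2.4,3],[1.7,3.4,3],[2.2,4.4,3],[2.6,5.3,3],[2.85,5.9,3]],"roll":[0,0,0,0,-0.3,-0.6,-0.9,-1.2,-1.4,-1.47]}' 15 60
python3 -m handwheel '{"offset":[[0,0,0],[0,0,0],[0,0,0],[0,0,0],[0,0,-0.3],[0,0,-0.6],[0,0,-0.9],[0,0,-1.2],[0,0,-1.3],[0,0,-1.3]],"roll":[0,0,0,0,0,0,0,0,0,0]}' 15 60
python3 - <<'E'
from h import *
s=ctrl.get_image("side");crop(s,180,120,110,100,6,"pics/s7.png");d=ctrl.get_image("top");crop(d,140,170,130,115,5,"pics/t7.png")
o=ctrl.get_obs();print(o["tool_pos"],o["contact_force"])
E
```

```text
t: 13.85
tool_pos: [0.5701, 0.3093, 0.1522]
tool_rot: [-2.317, -2.119, 0.003]
contact_force: [-0.0, -0.3, -3.2]
opening: 0.0261
t: 14.85
tool_pos: [0.5697, 0.3066, 0.1008]
tool_rot: [-2.319, -2.118, 0.004]
contact_force: [1.5, -0.8, -3.1]
opening: 0.0257
[0.5708 0.3071 0.1028] [-0.2091  0.5144 -2.4699]
```

View pics/s7.png

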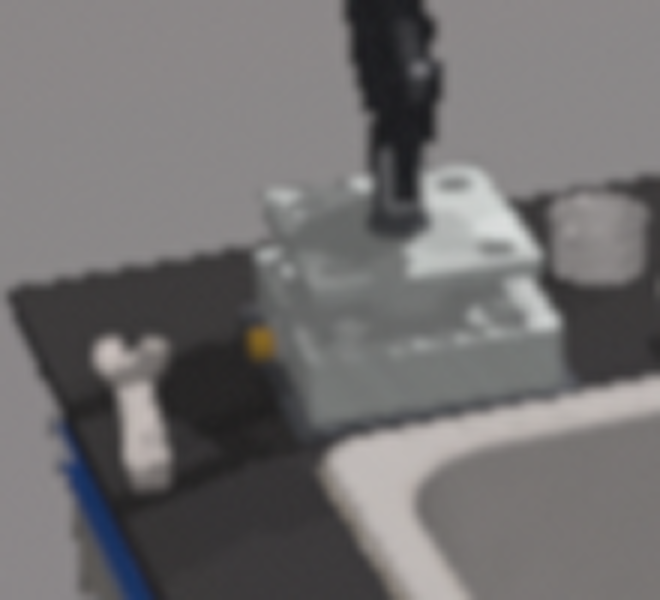

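View pics/t7.png

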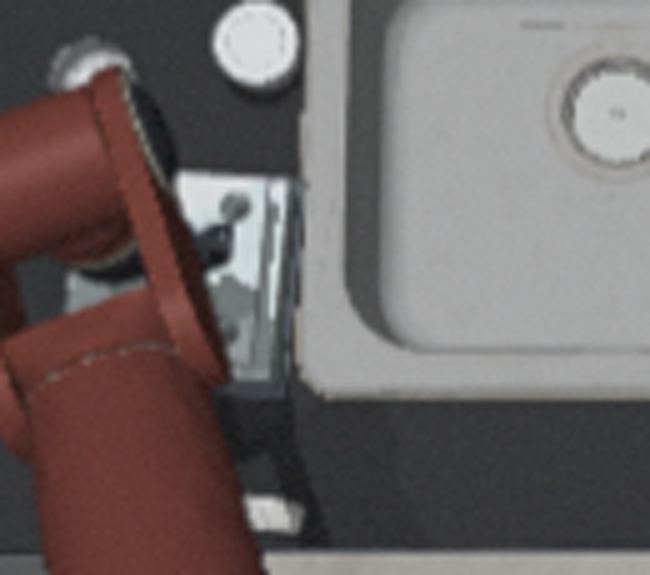

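The cover is held level over the cell, edges parallel. Lowering slowly.

```bash
python3 -m handwheel '{"offset":[[0,0,-0.1],[0,0,-0.2],[0,0,-0.3],[0,0,-0.4],[0,0,-0.5],[0,0,-0.55],[0,0,-0.6],[0,0,-0.65],[0,0,-0.65],[0,0,-0.65]],"roll":[0,0,0,0,0,0,0,0,0,0]}' 15 60
python3 -m handwheel '{"offset":[[0,0,-0.03],[0,0,-0.06],[0,0,-0.09],[0,0,-0.12],[0,0,-0.14],[0,0,-0.16],[0,0,-0.16],[0,0,-0.16],[0,0,-0.16],[0,0,-0.16]],"roll":[0,0,0,0,0,0,0,0,0,0]}' 15 60
```

```text
t: 15.95
tool_pos: [0.5706, 0.307, 0.0766]
tool_rot: [2.319, 2.119, 0.0]
contact_force: [-0.3, -0.4, -4.6]
opening: 0.0259
t: 16.95
tool_pos: [0.5713, 0.3071, 0.0722]
tool_rot: [2.319, 2.119, 0.002]
contact_force: [-3.9, -2.9, 6.0]
opening: 0.0259
```

It's seated at the expected height: TCP 72 mm, Fz turned to +6 N. Releasing and looking.

```bash
python3 -m handwheel '{"offset":[[0,0,0],[0,0,0],[0,0,0],[0,0,0],[0,0,0],[0,0,0.5],[0,0,1.3],[0,0,2.3],[0,0,3.3],[0,0,3.5]],"roll":[0,0,0,0,0,0,0,0,0,0]}' 60 60
python3 -m handwheel '{"offset":[[-0.3,-1,0],[-0.6,-2,0],[-0.9,-3,0],[-1.2,-4,0],[-1.5,-5,0],[-1.8,-6,0],[-2.1,-7,0],[-2.4,-8,0],[-2.7,-9,0],[-3,-10,0]],"roll":[0,0,0,0,0,0,0,0,0,0]}' 50 40
python3 - <<'E'
from h import *
s=ctrl.get_image("side");crop(s,205,130,90,90,6,"pics/s8.png");d=ctrl.get_image("top");crop(d,140,180,130,100,6,"pics/t8.png")
o=ctrl.get_obs();print(o["tool_pos"],o["contact_force"])
E
```

```text
t: 17.95
tool_pos: [0.5733, 0.3081, 0.2171]
tool_rot: [2.316, 2.117, 0.016]
contact_force: [0.7, 0.2, 0.6]
opening: 0.06
t: 18.95
tool_pos: [0.4495, -0.0944, 0.2094]
tool_rot: [-2.319, -2.119, 0.0]
contact_force: [0.2, -0.1, -0.7]
opening: 0.0499
[ 0.4492 -0.0965  0.2095] [0.336  1.0508 0.8202]
```

View pics/s8.png

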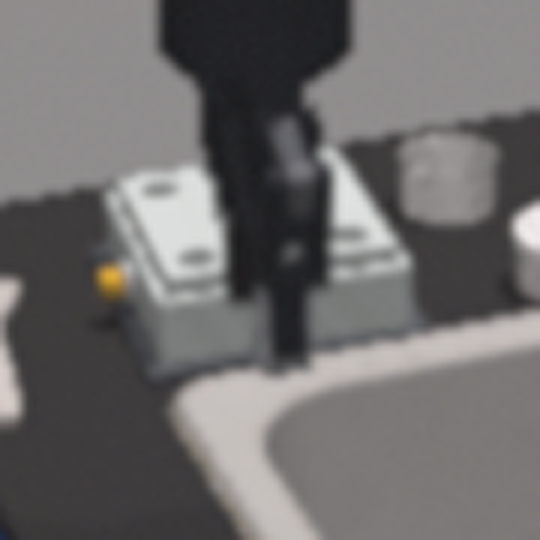

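View pics/t8.png

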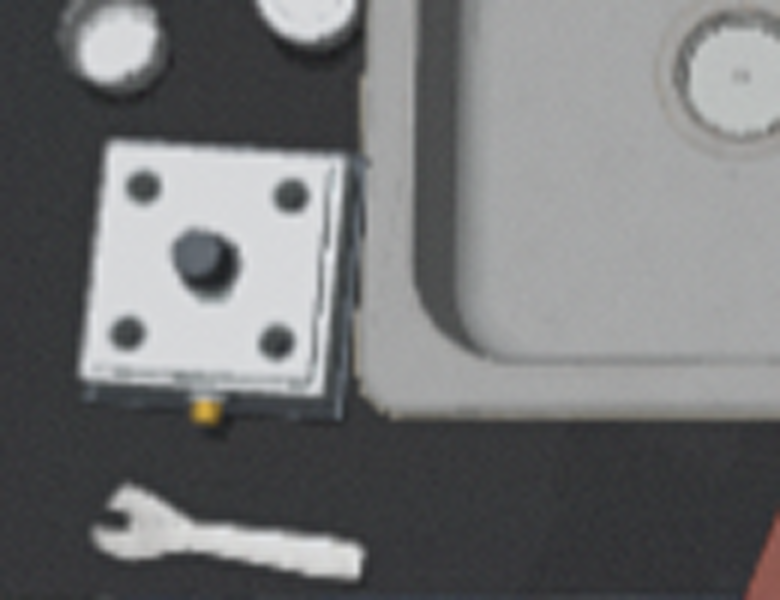

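The cover sits flat and squarely on the cell in both views, with its holes at crop (143,187), (291,196), (127,333) and (277,342). I'll compute hole and drift positions.

```bash
python3 - <<'E'
from h import *
d=ctrl.get_image("top");s=ctrl.get_image("side")
def dark(c,b,z,thr,n):
    x0,y0,x1,y1=b; S=8
    g=cv2.resize(cv2.cvtColor(c["img"],cv2.COLOR_RGB2GRAY)[y0:y1,x0:x1],None,fx=S,fy=S,interpolation=cv2.INTER_CUBIC)
    k,l,st,ce=cv2.connectedComponentsWithStats((g<thr).astype(np.uint8))
    for i in range(1,k):
        A=st[i,4]/S/S
        if 10<A<60: p=(ce[i]+.5)/S-.5+[x0,y0]; print(n,round(A,1),p,cast(c,p,z)[0])
dark(d,(157,204,195,243),.055,140,"hole")
for n,c in(("top",d),("side",s)):
    h=cv2.cvtColor(c["img"],cv2.COLOR_RGB2HSV); m=cv2.inRange(h,(5,110,60),(22,255,255)); 
    if n=="top": m[:,:290]=0;m[:250]=0;m[280:]=0;m[:,385:]=0
    else: m[:,:220]=0;m[:,330:]=0;m[:220]=0;m[300:]=0
    ys,xs=np.nonzero(m); print(n,len(xs),xs.mean(),ys.mean(),ys.min(),ys.max(),cast(c,[xs.mean(),ys.mean()],.105 if n=="top" else .0805))
P=[[.4394,-.2112,.105],[.4404,-.212,.105],[.4404,-.212,.0805]]
print(proj(s,P),proj(d,P))
crop(s,225,220,140,105,5,"pics/s9.png"); crop(d,290,240,130,40,6,"pics/t9.png")
E
```

```text
hole 26.9 [185.4547 204.1682] [0.6385 0.273  0.055 ]
hole 22.2 [163.4497 210.7405] [0.6159 0.347  0.055 ]
hole 23.8 [188.1014 212.246 ] [0.6104 0.2631 0.055 ]
hole 23.6 [160.8037 235.1577] [0.532  0.3524 0.055 ]
hole 24.5 [185.6974 236.6619] [0.5265 0.2687 0.055 ]
top 87 312.4712643678161 259.264367816092 250 279 [[ 0.4442 -0.1535  0.105 ]]
side 120 264.05833333333334 258.14166666666665 249 268 [[ 0.4406 -0.2093  0.0805]]
[[263.6372 250.2909]
 [264.1621 250.3848]
 [264.379  258.8159]] [[330.2967 260.7049]
 [330.5349 260.395 ]
 [329.6032 261.0265]]
```

View pics/t9.png

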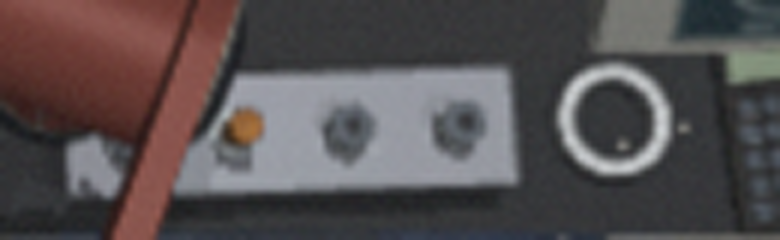

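```bash
python3 -m handwheel '{"offset":[[0,-0.3,0],[0,-0.6,0],[0,-0.9,0],[-0.1,-1.2,0],[-0.1,-1.5,0],[-0.1,-1.8,0],[-0.2,-2.1,0],[-0.2,-2.4,0],[-0.23,-2.7,0],[-0.23,-2.86,0]],"roll":[-1.4,-2.8,-4.2,-5.6,-7,-8.4,-9.8,-11.2,-12.6,-13.9]}' 50 40
python3 -m handwheel '{"offset":[[0,0,0],[0,0,-0.2],[0,0,-0.6],[0,0,-1],[0,0,-1.4],[0,0,-1.7],[0,0,-1.7],[0,0,-1.7],[0,0,-1.7],[0,0,-1.7]],"roll":[0,0,0,0,0,0,0,0,0,0]}' 50 40
python3 - <<'E'
from h import *
s=ctrl.get_image("side");crop(s,225,170,120,120,5,"pics/s10.png")
o=ctrl.get_obs();print(o["tool_pos"],o["tool_rot"])
E
```

```text
t: 20.15
tool_pos: [0.4419, -0.2066, 0.2096]
tool_rot: [-3.141, -0.033, 0.001]
contact_force: [-0.3, 0.0, 0.1]
opening: 0.0499
t: 21.15
tool_pos: [0.4419, -0.2078, 0.1431]
tool_rot: [3.14, 0.039, 0.002]
contact_force: [0.3, 0.2, 0.3]
opening: 0.05
[ 0.4418 -0.2078  0.1431] [3.1404 0.0392 0.0023]
```

View pics/s10.png

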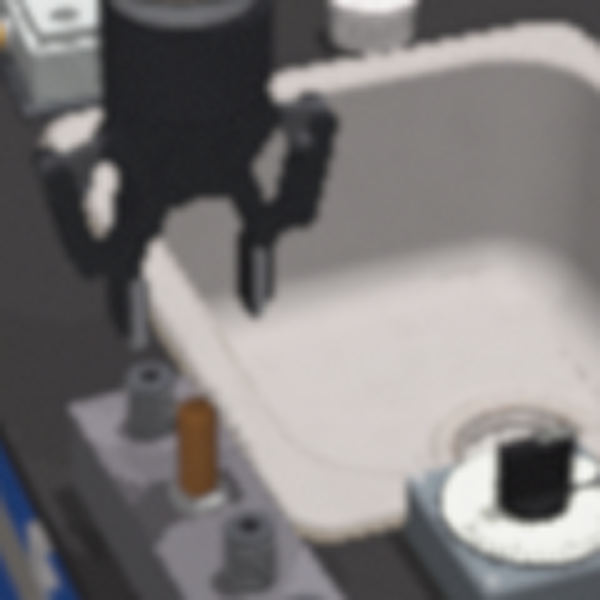

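```bash
python3 -m handwheel '{"offset":[[-0.04,-0.08,-0.4],[-0.04,-0.08,-0.8],[-0.04,-0.08,-1.2],[-0.04,-0.08,-1.6],[-0.04,-0.08,-1.87],[-0.04,-0.08,-1.87],[-0.04,-0.08,-1.87],[-0.04,-0.08,-1.87],[-0.04,-0.08,-1.87],[-0.04,-0.08,-1.87]],"roll":[0,0,0,0,0,0,0,0,0,0]}' 50 40
python3 -m handwheel '{"offset":[[0,0,0],[0,0,0],[0,0,0],[0,0,0],[0,0,0],[0,0,0],[0,0,0],[0,0,0],[0,0,0],[0,0,0]],"roll":[0,0,0,0,0,0,0,0,0,0]}' 5 40
python3 - <<'E'
from h import *
s=ctrl.get_image("side");crop(s,225,170,120,120,5,"pics/s11.png")
o=ctrl.get_obs();print(o["tool_pos"],o["tool_rot"])
E
```

```text
t: 22.2
tool_pos: [0.4402, -0.2109, 0.068]
tool_rot: [3.141, 0.039, 0.002]
contact_force: [1.0, 0.2, -0.2]
opening: 0.0498
t: 23.2
tool_pos: [0.4398, -0.2107, 0.0675]
tool_rot: [3.141, 0.039, 0.0]
contact_force: [-0.2, 0.3, 3.8]
opening: 0.019
[ 0.4398 -0.2107  0.0675] [3.1412 0.0392 0.0004]
```

View pics/s11.png

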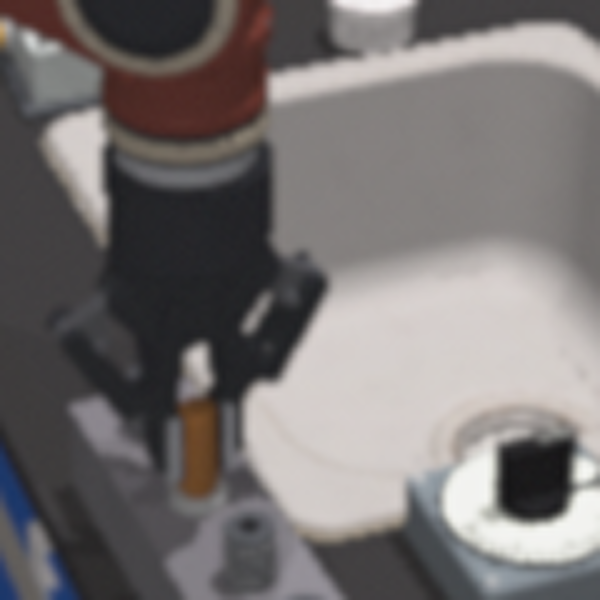

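```bash
python3 -m handwheel '{"offset":[[0,0,0.5],[0,0,1.4],[0,0,2.4],[0,0.3,3.2],[0.2,1.2,3.2],[0.4,2.4,3.2],[0.6,3.6,3.2],[0.8,4.8,3.2],[1,6,3.2],[1.2,7,3.2]],"roll":[0,0,0,0,0,0,0,0,0,0]}' 5 40
python3 -m handwheel '{"offset":[[0.5,1,0],[0.9,2,0],[1.3,3,0],[1.7,4,0],[2.1,5,0],[2.5,5.8,0],[2.8,6.5,0],[3.1,6.93,0],[3.2,6.93,0],[3.2,6.93,0]],"roll":[0,0,0,0,0,0,0,0,-0.3,-0.7]}' 5 40
python3 -m handwheel '{"offset":[[0,0,0],[0,0,-0.4],[0,0,-0.8],[0,0,-1.2],[0,0,-1.4],[0,0,-1.4],[0,0,-1.4],[0,0,-1.4],[0,0,-1.4],[0,0,-1.4]],"roll":[0,0,0,0,0,0,0,0,0,0]}' 5 40
python3 - <<'E'
from h import *
s=ctrl.get_image("side");d=ctrl.get_image("top")
o=ctrl.get_obs();print(o["tool_pos"],o["tool_rot"])
t=o["tool_pos"]; P=[[.616,.3465,.055],[.5712,.3075,.095]]+[[t[0],t[1],t[2]-.013-.045]]
crop(s,205,110,100,100,6,"pics/s12.png",proj(s,P)); 
crop(s,205,110,100,100,6,"pics/s12b.png")
E
```

```text
t: 24.25
tool_pos: [0.487, 0.0718, 0.1943]
tool_rot: [-3.141, -0.041, 0.002]
contact_force: [0.0, -0.1, -1.3]
opening: 0.0188
t: 25.25
tool_pos: [0.6156, 0.3462, 0.1936]
tool_rot: [3.139, -0.079, -0.003]
contact_force: [-0.0, 0.1, -1.7]
opening: 0.0187
t: 26.25
tool_pos: [0.6162, 0.3467, 0.1402]
tool_rot: [-3.14, 0.076, -0.002]
contact_force: [0.9, 0.5, -0.6]
opening: 0.0187
[0.6159 0.3467 0.1398] [-3.1403  0.0759 -0.0011]
```

View pics/s12.png

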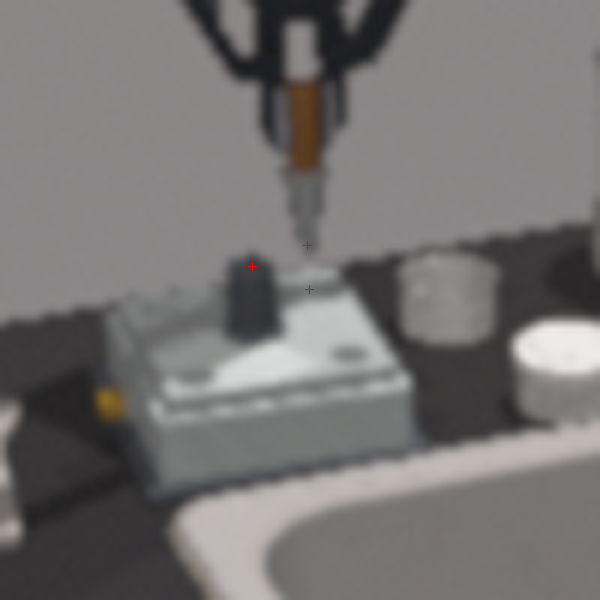

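View pics/s12b.png

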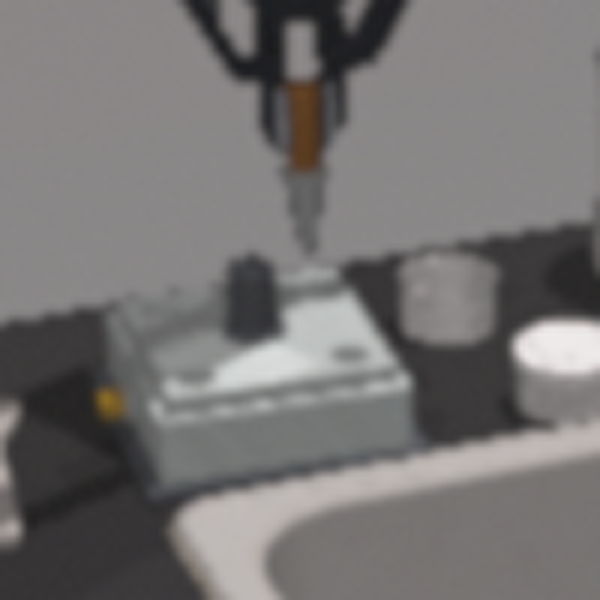

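The drift tip is at crop (309,250), over hole 0. Lowering in steps.

```bash
python3 -m handwheel '{"offset":[[0,0,-0.2],[0,0,-0.4],[0,0,-0.6],[0,0,-0.8],[0,0,-0.9],[0,0,-1],[0,0,-1.1],[0,0,-1.2],[0,0,-1.25],[0,0,-1.25]],"roll":[0,0,0,0,0,0,0,0,0,0]}' 5 40
python3 -m handwheel '{"offset":[[0,0,-0.08],[0,0,-0.16],[0,0,-0.24],[0,0,-0.32],[0,0,-0.4],[0,0,-0.45],[0,0,-0.5],[0,0,-0.5],[0,0,-0.5],[0,0,-0.5]],"roll":[0,0,0,0,0,0,0,0,0,0]}' 5 40
```

```text
t: 27.35
tool_pos: [0.616, 0.3468, 0.0895]
tool_rot: [-3.14, 0.076, -0.001]
contact_force: [0.9, 1.3, -0.7]
opening: 0.0188
t: 28.35
tool_pos: [0.6163, 0.3474, 0.0725]
tool_rot: [-3.139, 0.076, -0.002]
contact_force: [-3.4, 2.2, 11.7]
opening: 0.0187
```

Home height reached with 12 N against the collar. Releasing and looking.

```bash
python3 -m handwheel '{"offset":[[0,0,0],[0,0,0],[0,0,0],[0,0,0],[0,0,0],[0,0,0],[0,0,0.5],[0,0,1.4],[0,0,2.4],[0,0,2.9]],"roll":[0,0,0,0,0,0,0,0,0,0]}' 45 40
python3 -m handwheel '{"offset":[[0,0,0],[-0.3,-1,0],[-0.6,-2,0],[-0.9,-3,0],[-1.2,-4,0],[-1.5,-5,0],[-1.8,-6,0],[-2.1,-7,0],[-2.4,-8,0],[-2.6,-9,0]],"roll":[0,0,0,0,0,0,0,0,0,0]}' 45 40
python3 - <<'E'
from h import *
s=ctrl.get_image("side");d=ctrl.get_image("top")
o=ctrl.get_obs();print(o["tool_pos"],o["tool_rot"])
P=[[.616,.3468,.055],[.616,.3468,.110]]
crop(s,205,110,100,100,6,"pics/s13.png",proj(s,P)); 
crop(d,140,180,130,100,6,"pics/t13.png",proj(d,P))
E
```

```text
t: 29.35
tool_pos: [0.6173, 0.3472, 0.1902]
tool_rot: [-3.138, 0.076, -0.009]
contact_force: [1.0, 0.3, 0.7]
opening: 0.0451
t: 30.35
tool_pos: [0.5099, -0.0147, 0.1835]
tool_rot: [-3.14, 0.076, 0.004]
contact_force: [0.5, -0.2, -0.4]
opening: 0.0449
[ 0.51   -0.017   0.1835] [ 3.1394 -0.0843 -0.0042]
```

View pics/s13.png

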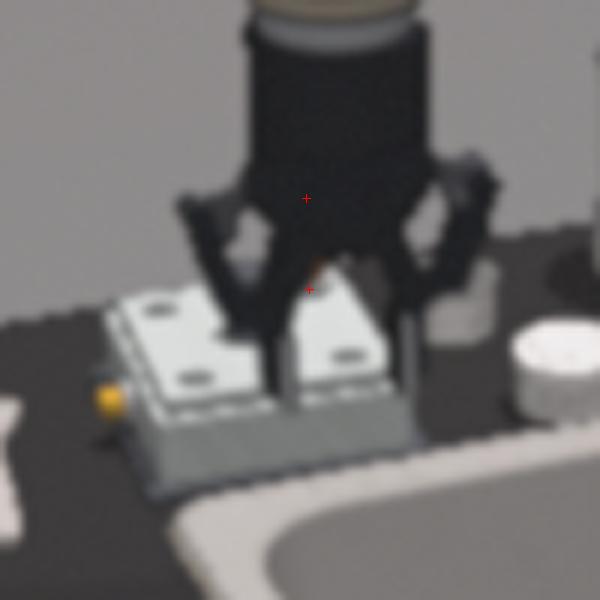

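View pics/t13.png

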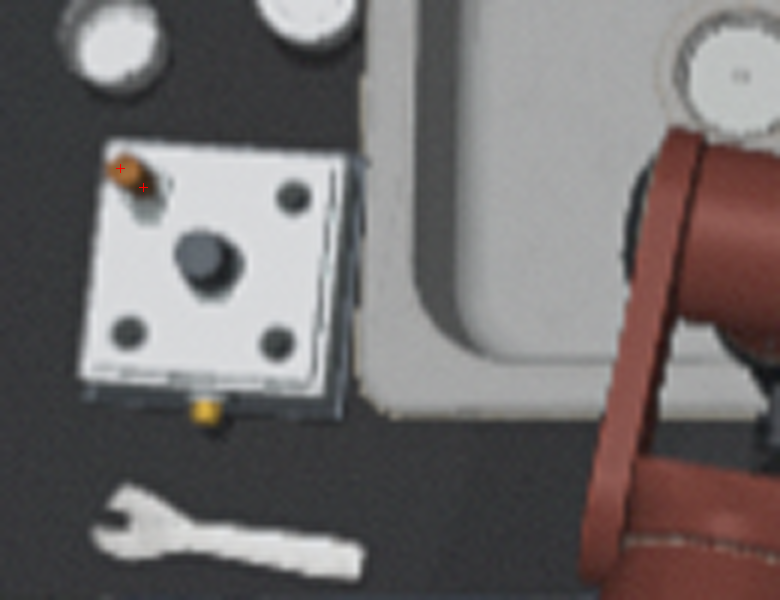

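```bash
python3 -m handwheel '{"offset":[[-0.2,-0.4,0],[-0.5,-1,0],[-0.9,-1.7,0],[-1.3,-2.4,0],[-1.6,-3,0],[-1.8,-3.32,0],[-1.8,-3.32,0],[-1.8,-3.32,-0.4],[-1.8,-3.32,-0.8],[-1.8,-3.32,-0.9]],"roll":[0.2,0.4,0.6,0.8,0.8,0.8,0.8,0.8,0.8,0.8]}' 45 40
python3 - <<'E'
from h import *
s=ctrl.get_image("side");d=ctrl.get_image("top")
o=ctrl.get_obs();print(o["tool_pos"],o["tool_rot"])
P=[[.616,.3468,.055],[.616,.3468,.110]]
crop(s,205,110,100,100,6,"pics/s14.png",proj(s,P)); 
P=[[.4385,-.150,.08]]
crop(s,225,170,130,130,5,"pics/s14b.png",proj(s,P)); 
E
```

```text
t: 31.45
tool_pos: [0.4387, -0.1445, 0.1464]
tool_rot: [-3.138, -0.057, 0.006]
contact_force: [-0.3, 0.0, 0.1]
opening: 0.0449
[ 0.4393 -0.1451  0.1479] [-3.1395 -0.0573  0.0037]
```

View pics/s14.png

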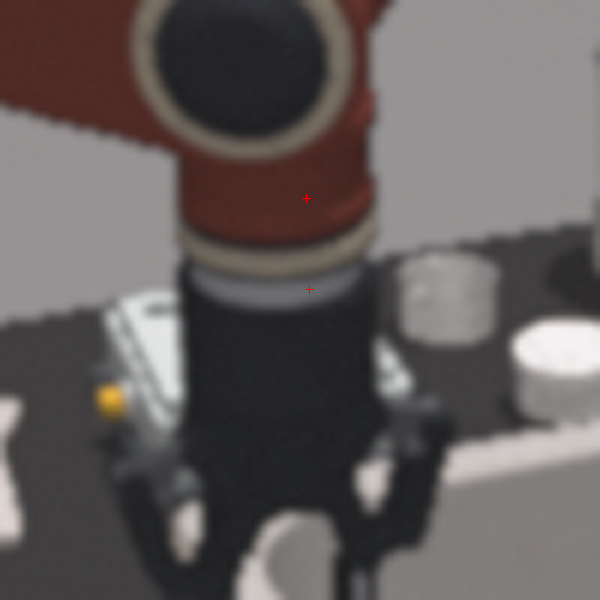

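View pics/s14b.png

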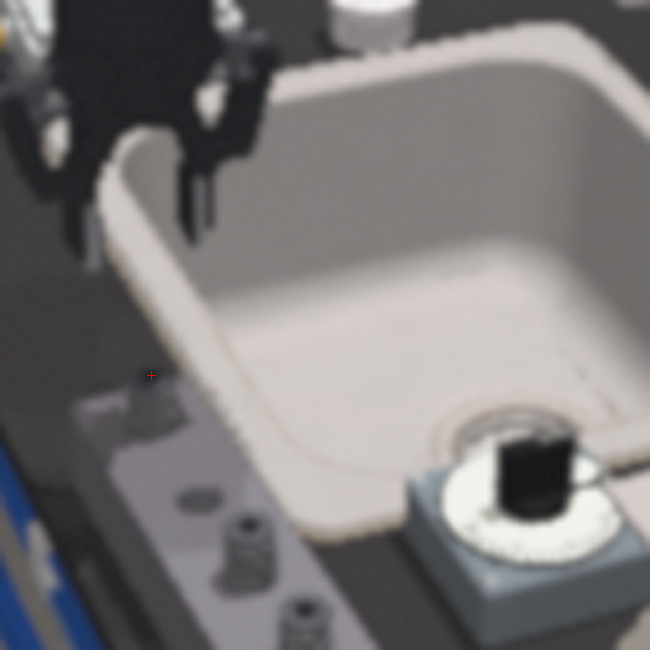

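The drift in the cell is hidden behind the wrist. I'll step aside for a clear look before any bolt goes in.

```bash
python3 -m handwheel '{"offset":[[0,0,0.6],[0.3,0,1.4],[1,0,1.4],[1.8,0,1.4],[2.6,0,1.4],[3.4,0,1.4],[4,0,1.4],[4.3,0,1.4],[4.3,0,1.4],[4.3,0,1.4]],"roll":[0,0,0,0,0,0,0,0,0,0]}' 45 40
python3 - <<'E'
from h import *
s=ctrl.get_image("side");d=ctrl.get_image("top")
P=[[.616,.3468,.055],[.616,.3468,.110]]
crop(s,205,110,100,100,6,"pics/s15.png",proj(s,P)); 
for n,c in(("top",d),("side",s)):
    h=cv2.cvtColor(c["img"],cv2.COLOR_RGB2HSV); m=cv2.inRange(h,(5,110,50),(20,255,255)); 
    p=proj(c,[[.616,.3468,.085]])[0]; x,y=p.astype(int); k=np.zeros_like(m); k[y-14:y+14,x-10:x+10]=255; ys,xs=np.nonzero(m&k); print(n,p,len(xs),xs.mean(),ys.mean(),ys.min(),ys.max(),xs.min(),xs.max())
    crop(c,x-20,y-20,40,40,12,f"pics/{n}15z.png",proj(c,P))
E
```

```text
t: 32.55
tool_pos: [0.6113, -0.146, 0.2054]
tool_rot: [-3.141, -0.056, 0.001]
contact_force: [-0.2, 0.4, -0.4]
opening: 0.045
top [161.419 208.992] 25 161.2 208.64 206 211 158 164
side [255.7925 149.5392] 52 255.51923076923077 149.01923076923077 143 156 254 257
```

View pics/s15.png

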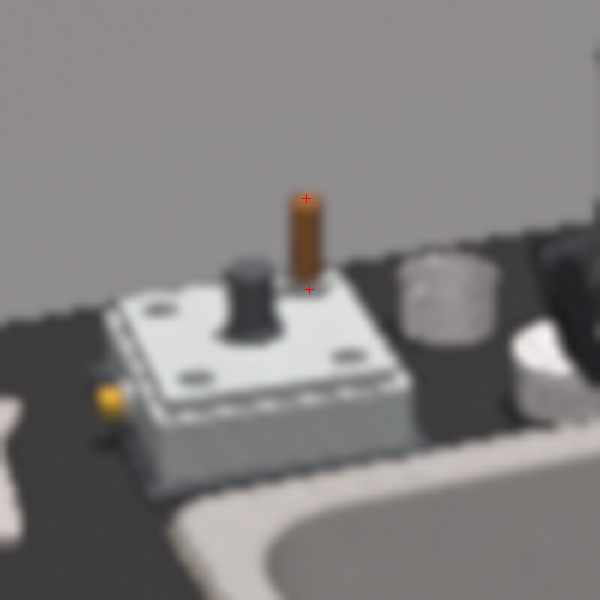

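View pics/top15z.png

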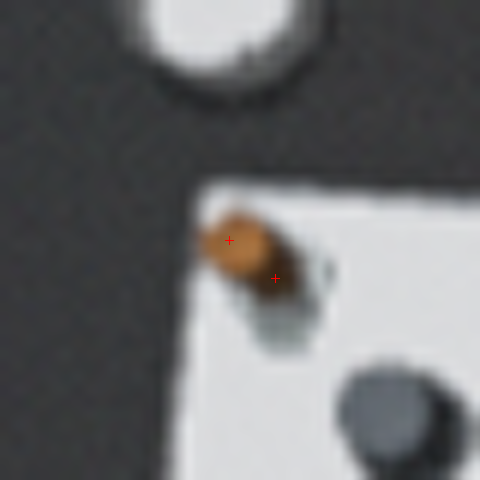

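The drift stands upright with its top at crop (306,198), exactly where it should be when fully home. Now the first bolt, rack hole 0.

```bash
python3 -m handwheel '{"offset":[[-0.7,-0.09,0],[-1.6,-0.09,0],[-2.5,-0.09,0],[-3.4,-0.09,0],[-4,-0.09,0],[-4.32,-0.09,0],[-4.32,-0.09,-0.8],[-4.32,-0.09,-1.6],[-4.32,-0.09,-2.2],[-4.32,-0.09,-2.6]],"roll":[0,0,0,0,0,0,0,0,0,0]}' 45 40
python3 -m handwheel '{"offset":[[0,0,0],[0,0,0],[0,0,-0.4],[0,0,-0.8],[0,0,-1.1],[0,0,-1.1],[0,0,-1.1],[0,0,-1.1],[0,0,-1.1],[0,0,-1.1]],"roll":[0,0,0,0,0,0,0,0,0,0]}' 45 40
```

```text
t: 33.65
tool_pos: [0.437, -0.1492, 0.0993]
tool_rot: [-3.14, -0.055, 0.003]
contact_force: [0.0, -0.8, 1.2]
opening: 0.045
t: 34.65
tool_pos: [0.4394, -0.1501, 0.058]
tool_rot: [3.141, 0.056, 0.002]
contact_force: [0.6, -0.8, -0.3]
opening: 0.0452
```

```bash
python3 -m handwheel '{"offset":[[0,0,0],[0,0,0],[0,0,0],[0,0,0],[0,0,0],[0,0,0],[0,0,0],[0,0,0],[0,0,0],[0,0,0]],"roll":[0,0,0,0,0,0,0,0,0,0]}' 10 40
python3 -m handwheel '{"offset":[[0,0,0.5],[0,0,1.4],[0,0,2.3],[0,0.3,2.8],[0.2,1.2,2.8],[0.4,2.4,2.8],[0.6,3.6,2.8],[0.8,4.8,2.8],[1,6,2.8],[1.2,7,2.8]],"roll":[0,0,0,0,0,0,0,0,0,0]}' 10 40
python3 -m handwheel '{"offset":[[0.2,1,0],[0.4,2,0],[0.6,3,0],[0.8,4,0],[1,4.8,0],[1.12,5.3,0],[1.12,5.56,0],[1.12,5.56,0],[1.12,5.56,-0.3],[1.12,5.56,-0.8]],"roll":[0,0,0,0,0,0,0,0,0,0]}' 10 40
python3 - <<'E'
from h import *
s=ctrl.get_image("side")
o=ctrl.get_obs();print(o["tool_pos"],o["tool_rot"],o["opening"])
P=[[.5322,.3523,.055]]
crop(s,205,90,100,100,6,"pics/s16.png",proj(s,P)); 
E
```

```text
t: 35.65
tool_pos: [0.4392, -0.15, 0.0576]
tool_rot: [3.141, 0.056, 0.001]
contact_force: [-0.3, -0.2, 5.3]
opening: 0.0226
t: 36.65
tool_pos: [0.4859, 0.1324, 0.1678]
tool_rot: [3.141, 0.057, -0.003]
contact_force: [1.1, -1.0, -2.2]
opening: 0.0225
t: 37.65
tool_pos: [0.5325, 0.3518, 0.1379]
tool_rot: [-3.14, -0.054, -0.004]
contact_force: [0.5, 0.1, -1.0]
opening: 0.0227
[0.5298 0.3502 0.1323] [ 3.1383  0.0535 -0.0079] 0.022727489791721456
```

View pics/s16.png

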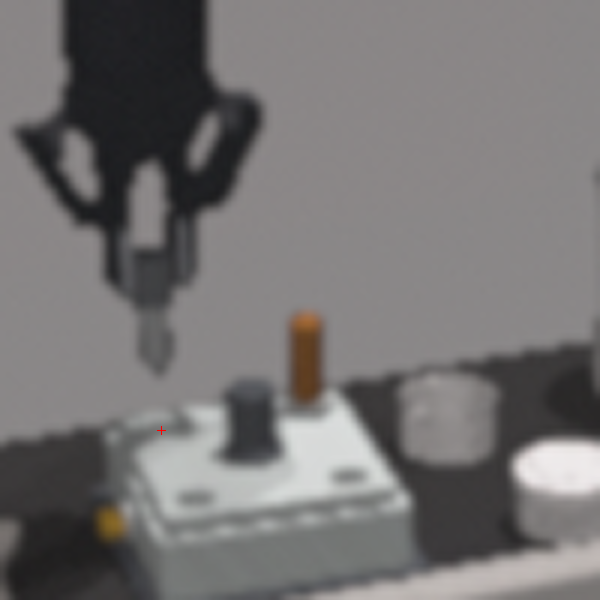

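```bash
python3 -m handwheel '{"offset":[[0,0,0],[0,0,-0.3],[0,0,-0.6],[0,0,-0.8],[0,0,-1],[0,0,-1.15],[0,0,-1.3],[0,0,-1.4],[0,0,-1.4],[0,0,-1.4]],"roll":[0,0,0,0,0,0,0,0,0,0]}' 10 40
python3 -m handwheel '{"offset":[[0,0,-0.08],[0,0,-0.16],[0,0,-0.24],[0,0,-0.32],[0,0,-0.4],[0,0,-0.45],[0,0,-0.5],[0,0,-0.52],[0,0,-0.52],[0,0,-0.52]],"roll":[0,0,0,0,0,0,0,0,0,0]}' 10 40
```

```text
t: 38.7
tool_pos: [0.5319, 0.3526, 0.0815]
tool_rot: [-3.141, -0.056, -0.0]
contact_force: [-0.6, -0.7, -1.0]
opening: 0.0227
t: 39.7
tool_pos: [0.5322, 0.3528, 0.0627]
tool_rot: [-3.141, -0.056, -0.001]
contact_force: [-4.0, -2.2, 7.8]
opening: 0.0227
```

Seated at 62.7 mm with 8 N up. I'll release and fetch the next bolt.

```bash
python3 -m handwheel '{"offset":[[0,0,0],[0,0,0],[0,0,0],[0,0,0],[0,0,0],[0,0,0],[0,0,0.5],[0,0,1.4],[0,0,2.4],[0,0,3]],"roll":[0,0,0,0,0,0,0,0,0,0]}' 45 40
python3 -m handwheel '{"offset":[[-0.1,-0.7,0],[-0.2,-1.7,0],[-0.3,-2.8,0],[-0.5,-3.9,0],[-0.7,-5,0],[-0.9,-6.1,0],[-1.1,-7.2,0],[-1.2,-8.3,0],[-1.3,-9.4,0],[-1.4,-10.4,0]],"roll":[0,0,0,0,0,0,0,0,0,0]}' 45 40
python3 -m handwheel '{"offset":[[-0.2,-1,0],[-0.4,-2,0],[-0.6,-3,0],[-0.7,-4,0],[-0.8,-4.8,0],[-0.85,-5.3,0],[-0.85,-5.3,-0.4],[-0.85,-5.3,-1],[-0.85,-5.3,-1.6],[-0.85,-5.3,-1.9]],"roll":[0,0,0,0,0,0,0,0,0,0]}' 45 40
python3 - <<'E'
from h import *
s=ctrl.get_image("side");d=ctrl.get_image("top")
o=ctrl.get_obs();print(o["tool_pos"],o["tool_rot"],o["opening"])
crop(s,200,110,130,150,4,"pics/s17.png",proj(s,[[.4422,-.2743,.08],[.5322,.3523,.085]])); crop(d,140,180,130,100,6,"pics/t17.png")
E
```

```text
t: 40.7
tool_pos: [0.5329, 0.3532, 0.1843]
tool_rot: [-3.139, -0.056, -0.006]
contact_force: [0.4, 0.5, 1.1]
opening: 0.0452
t: 41.7
tool_pos: [0.4753, -0.0653, 0.1808]
tool_rot: [3.141, 0.055, 0.001]
contact_force: [0.1, 0.3, -0.1]
opening: 0.0448
t: 42.7
tool_pos: [0.4403, -0.2733, 0.101]
tool_rot: [-3.137, -0.057, 0.006]
contact_force: [-0.6, -1.1, -0.1]
opening: 0.045
[ 0.4403 -0.2734  0.1015] [-3.1372 -0.0567  0.0064] 0.045102036090293784
```

View pics/s17.png

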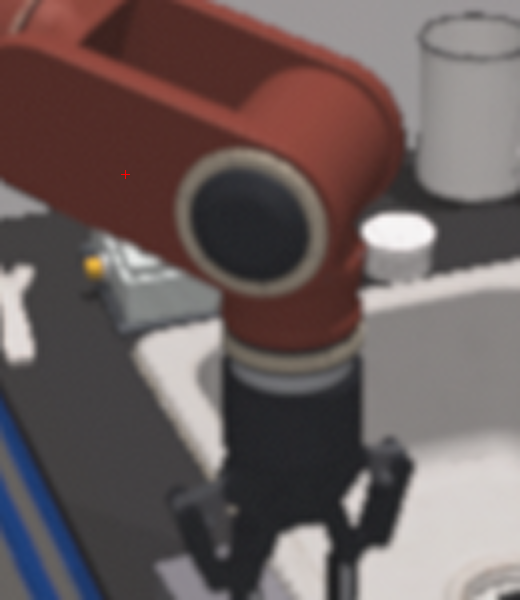

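View pics/t17.png

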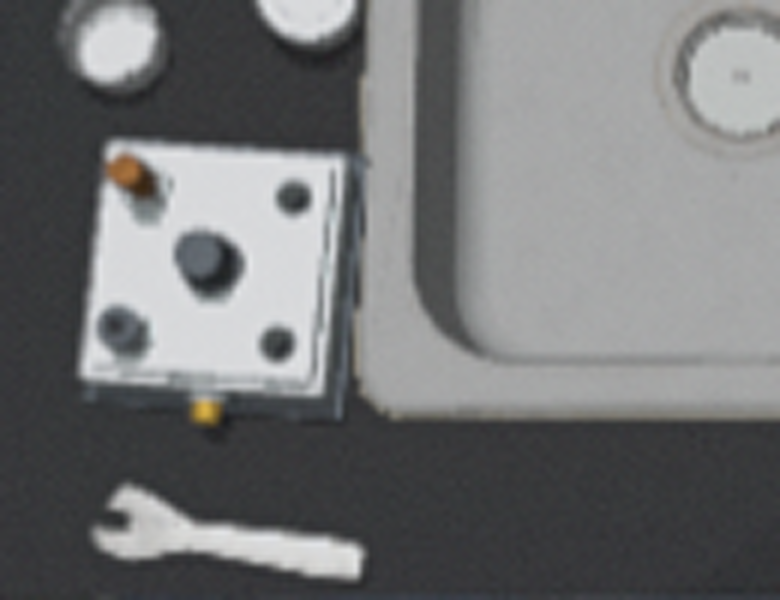

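```bash
python3 -m handwheel '{"offset":[[0.03,0,0],[0.03,0,-0.3],[0.03,0,-0.6],[0.03,0,-0.9],[0.03,0,-1.19],[0.03,0,-1.19],[0.03,0,-1.19],[0.03,0,-1.19],[0.03,0,-1.19],[0.03,0,-1.19]],"roll":[0,0,0,0,0,0,0,0,0,0]}' 45 40
python3 -m handwheel '{"offset":[[0,0,0],[0,0,0],[0,0,0],[0,0,0],[0,0,0],[0,0,0],[0,0,0],[0,0,0],[0,0,0],[0,0,0]],"roll":[0,0,0,0,0,0,0,0,0,0]}' 10 40
```

```text
t: 43.8
tool_pos: [0.4433, -0.2758, 0.0575]
tool_rot: [3.14, 0.056, 0.001]
contact_force: [0.3, 0.2, -0.3]
opening: 0.045
t: 44.8
tool_pos: [0.4432, -0.2756, 0.0573]
tool_rot: [3.141, 0.056, 0.001]
contact_force: [-0.9, 0.7, 5.8]
opening: 0.0227
```

```bash
python3 -m handwheel '{"offset":[[0,0,0.5],[0,0,1.4],[0,0,2.3],[0,0.3,2.8],[0.2,1.2,2.8],[0.4,2.4,2.8],[0.8,3.6,2.8],[1.2,4.8,2.8],[1.6,6,2.8],[2,7,2.8]],"roll":[0,0,0,0,0,0,0,0,0,0]}' 10 40
python3 -m handwheel '{"offset":[[0.4,1,0],[0.8,2,0],[1.2,3,0],[1.6,4,0],[1.9,5,0],[2.1,5.9,0],[2.17,6.46,0],[2.17,6.46,0],[2.17,6.46,0],[2.17,6.46,-0.5]],"roll":[0,0,0,0,0,0,0,0,0,0]}' 10 40
python3 -m handwheel '{"offset":[[0,0,-0.3],[0,0,-0.3],[0,0,-0.3],[0,0,-0.3],[0,0,-0.3],[0,0,-0.3],[0,0,-0.3],[0,0,-0.3],[0,0,-0.3],[0,0,-0.3]],"roll":[0,0,0,0,0,0,0,0,0,0]}' 10 40
python3 - <<'E'
from h import *
s=ctrl.get_image("side")
o=ctrl.get_obs();print(o["tool_pos"],o["tool_rot"],o["opening"])
P=[[.6102,.2627,.055]]
crop(s,205,90,100,100,6,"pics/s18.png",proj(s,P)); 
E
```

```text
t: 45.8
tool_pos: [0.5223, 0.0069, 0.1676]
tool_rot: [-3.141, -0.057, 0.002]
contact_force: [0.7, -0.5, -1.3]
opening: 0.0226
t: 46.8
tool_pos: [0.6115, 0.2626, 0.1515]
tool_rot: [-3.14, -0.055, -0.008]
contact_force: [1.3, 0.4, -0.7]
opening: 0.0229
t: 47.8
tool_pos: [0.6097, 0.263, 0.1369]
tool_rot: [-3.141, -0.056, 0.0]
contact_force: [0.2, 0.3, -1.0]
opening: 0.0223
[0.6097 0.263  0.1369] [ 3.1411  0.0557 -0.0001] 0.02247303258770596
```

View pics/s18.png

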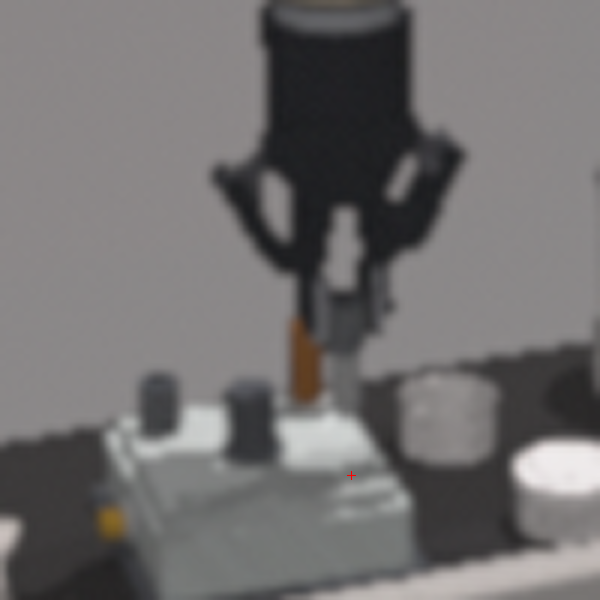

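Bolt 1 is seated, left-rear at crop (160,400). The second bolt hangs over hole 1. Lowering.

```bash
python3 -m handwheel '{"offset":[[0,0,-0.2],[0,0,-0.4],[0,0,-0.6],[0,0,-0.8],[0,0,-1],[0,0,-1.15],[0,0,-1.3],[0,0,-1.4],[0,0,-1.4],[0,0,-1.4]],"roll":[0,0,0,0,0,0,0,0,0,0]}' 10 40
python3 -m handwheel '{"offset":[[0,0,-0.08],[0,0,-0.16],[0,0,-0.24],[0,0,-0.32],[0,0,-0.4],[0,0,-0.45],[0,0,-0.5],[0,0,-0.52],[0,0,-0.52],[0,0,-0.52]],"roll":[0,0,0,0,0,0,0,0,0,0]}' 10 40
```

```text
t: 48.85
tool_pos: [0.6096, 0.2627, 0.0807]
tool_rot: [3.141, 0.056, -0.001]
contact_force: [-0.3, -1.5, -2.2]
opening: 0.0224
t: 49.85
tool_pos: [0.6099, 0.2629, 0.0624]
tool_rot: [3.141, 0.056, -0.0]
contact_force: [-5.4, -4.2, 9.5]
opening: 0.0229
```

```bash
python3 -m handwheel '{"offset":[[0,0,0],[0,0,0],[0,0,0],[0,0,0],[0,0,0],[0,0,0],[0,0,0.5],[0,0,1.4],[0,0,2.4],[0,0,3]],"roll":[0,0,0,0,0,0,0,0,0,0]}' 45 40
python3 -m handwheel '{"offset":[[-0.2,-0.7,0],[-0.4,-1.7,0],[-0.7,-2.8,0],[-1,-3.9,0],[-1.4,-5,0],[-1.8,-6.1,0],[-2.2,-7.2,0],[-2.6,-8.3,0],[-3,-9.4,0],[-3.4,-10.4,0]],"roll":[0,0,0,0,0,0,0,0,0,0]}' 45 40
python3 -m handwheel '{"offset":[[-0.3,-1,0],[-0.5,-2,0],[-0.6,-3,0],[-0.7,-4,0],[-0.77,-4.4,0],[-0.77,-4.54,0],[-0.77,-4.54,-0.4],[-0.77,-4.54,-1],[-0.77,-4.54,-1.6],[-0.77,-4.54,-1.9]],"roll":[0,0,0,0,0,0,0,0,0,0]}' 45 40
python3 - <<'E'
from h import *
s=ctrl.get_image("side");d=ctrl.get_image("top")
o=ctrl.get_obs();print(o["tool_pos"],o["tool_rot"],o["opening"])
crop(s,240,200,110,110,5,"pics/s19.png",proj(s,[[.4441,-.336,.08]])); crop(d,140,180,130,100,6,"pics/t19.png")
E
```

```text
t: 50.85
tool_pos: [0.611, 0.2634, 0.184]
tool_rot: [-3.14, -0.056, -0.007]
contact_force: [0.7, 0.3, 1.0]
opening: 0.0447
t: 51.85
tool_pos: [0.4728, -0.1548, 0.1803]
tool_rot: [3.141, 0.055, 0.001]
contact_force: [0.6, -0.0, -0.1]
opening: 0.045
t: 52.85
tool_pos: [0.4419, -0.3314, 0.1003]
tool_rot: [-3.137, -0.059, 0.006]
contact_force: [0.4, 0.6, -1.2]
opening: 0.0452
[ 0.4418 -0.3319  0.1009] [-3.1367 -0.0581  0.006 ] 0.04510965725797122
```

View pics/s19.png

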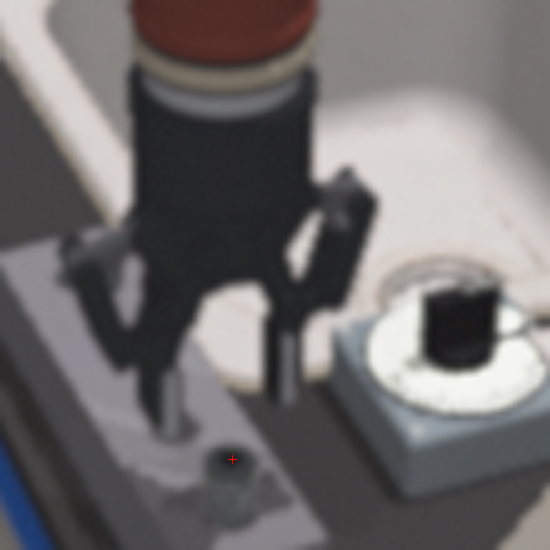

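View pics/t19.png

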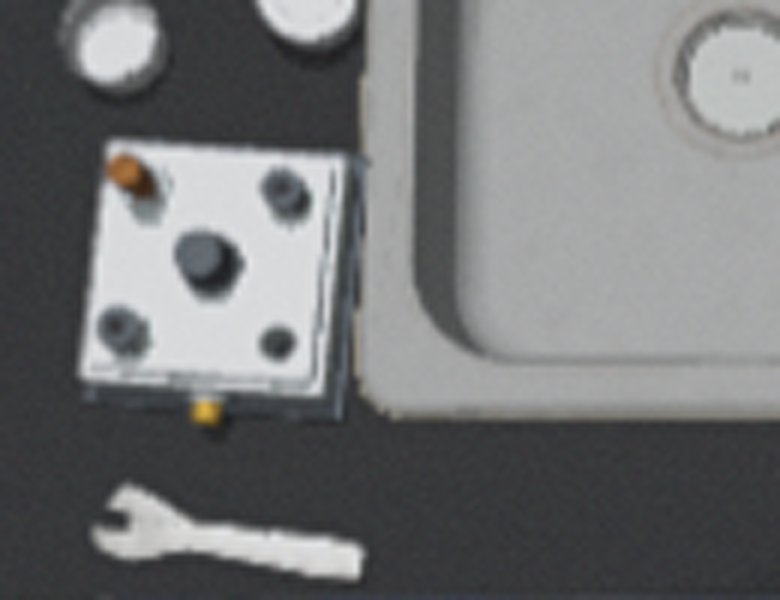

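```bash
python3 -m handwheel '{"offset":[[0,0,0],[0,0,-0.3],[0,0,-0.6],[0,0,-0.9],[0,0,-1.18],[0,0,-1.18],[0,0,-1.18],[0,0,-1.18],[0,0,-1.18],[0,0,-1.18]],"roll":[0,0,0,0,0,0,0,0,0,0]}' 45 40
python3 -m handwheel '{"offset":[[0,0,0],[0,0,0],[0,0,0],[0,0,0],[0,0,0],[0,0,0],[0,0,0],[0,0,0],[0,0,0],[0,0,0]],"roll":[0,0,0,0,0,0,0,0,0,0]}' 10 40
```

```text
t: 53.95
tool_pos: [0.4432, -0.335, 0.0575]
tool_rot: [3.14, 0.056, 0.001]
contact_force: [0.1, -0.8, -0.1]
opening: 0.045
t: 54.95
tool_pos: [0.4431, -0.3349, 0.0574]
tool_rot: [3.141, 0.056, 0.0]
contact_force: [-1.8, 0.1, 5.4]
opening: 0.0225
```

```bash
python3 -m handwheel '{"offset":[[0,0,0.5],[0,0,1.4],[0,0,2.3],[0,0.3,2.8],[0.1,1.2,2.8],[0.2,2.4,2.8],[0.4,3.6,2.8],[0.6,4.8,2.8],[0.8,6,2.8],[1,7,2.8]],"roll":[0,0,0,0,0,0,0,0,0,0]}' 10 40
python3 -m handwheel '{"offset":[[0.1,1,0],[0.2,2,0],[0.3,3,0],[0.4,4,0],[0.6,5,0],[0.8,6,0],[1,7,0],[1.08,7.7,0],[1.08,8.09,0],[1.08,8.09,0]],"roll":[0,0,0,0,0,0,0,0,0,0]}' 10 40
python3 -m handwheel '{"offset":[[0,0,-0.3],[0,0,-0.6],[0,0,-0.8],[0,0,-0.8],[0,0,-0.8],[0,0,-0.8],[0,0,-0.8],[0,0,-0.8],[0,0,-0.8],[0,0,-0.8]],"roll":[0,0,0,0,0,0,0,0,0,0]}' 10 40
python3 - <<'E'
from h import *
s=ctrl.get_image("side")
o=ctrl.get_obs();print(o["tool_pos"],o["tool_rot"],o["opening"])
P=[[.5264,.2685,.055]]
crop(s,205,90,100,100,6,"pics/s20.png",proj(s,P)); 
E
```

```text
t: 55.95
tool_pos: [0.4823, -0.0521, 0.1678]
tool_rot: [-3.14, -0.057, 0.001]
contact_force: [1.5, -1.2, -1.2]
opening: 0.0229
t: 56.95
tool_pos: [0.5254, 0.2702, 0.1678]
tool_rot: [3.141, 0.059, -0.003]
contact_force: [-0.4, -0.4, -0.9]
opening: 0.0224
t: 57.95
tool_pos: [0.5262, 0.269, 0.1371]
tool_rot: [-3.141, -0.056, -0.0]
contact_force: [-0.3, 0.1, -1.6]
opening: 0.0226
[0.5262 0.269  0.137 ] [-3.141  -0.0557 -0.0003] 0.023017221937011268
```

View pics/s20.png

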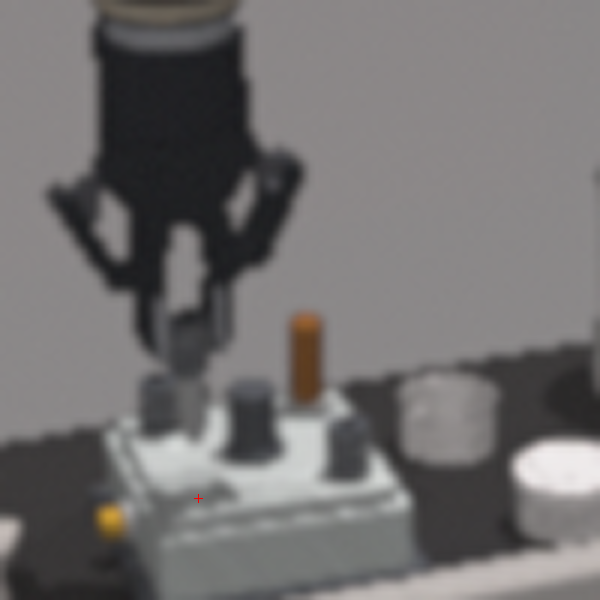

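Two bolts are seated and the third is above hole 2. Lowering.

```bash
python3 -m handwheel '{"offset":[[0,0,-0.2],[0,0,-0.4],[0,0,-0.6],[0,0,-0.8],[0,0,-1],[0,0,-1.15],[0,0,-1.3],[0,0,-1.4],[0,0,-1.4],[0,0,-1.4]],"roll":[0,0,0,0,0,0,0,0,0,0]}' 10 40
python3 -m handwheel '{"offset":[[0,0,-0.08],[0,0,-0.16],[0,0,-0.24],[0,0,-0.32],[0,0,-0.4],[0,0,-0.45],[0,0,-0.5],[0,0,-0.52],[0,0,-0.52],[0,0,-0.52]],"roll":[0,0,0,0,0,0,0,0,0,0]}' 10 40
```

```text
t: 59.0
tool_pos: [0.5262, 0.269, 0.0811]
tool_rot: [-3.141, -0.056, -0.0]
contact_force: [0.5, -0.5, -0.8]
opening: 0.0225
t: 60.0
tool_pos: [0.5264, 0.2692, 0.0623]
tool_rot: [3.141, 0.056, -0.0]
contact_force: [-5.9, -0.9, 10.6]
opening: 0.0226
```

```bash
python3 -m handwheel '{"offset":[[0,0,0],[0,0,0],[0,0,0],[0,0,0],[0,0,0],[0,0,0],[0,0,0.5],[0,0,1.4],[0,0,2.4],[0,0,3.5]],"roll":[0,0,0,0,0,0,0,0,0,0]}' 45 40
python3 -m handwheel '{"offset":[[0.2,-1,0],[0.5,-2,0],[0.9,-3,0],[1.3,-4,0],[1.7,-5,0],[2,-6,0],[2.2,-7,0],[2.2,-8,0],[2.2,-8.5,0],[2.2,-8.5,0]],"roll":[0,0,0,0,0,0,0,0,0,0]}' 45 40
python3 - <<'E'
from h import *
s=ctrl.get_image("side");d=ctrl.get_image("top")
o=ctrl.get_obs();print(o["tool_pos"],o["tool_rot"],o["opening"])
P=[[.5264,.2685,.085],[.5322,.3523,.085],[.6102,.2627,.085],[.616,.3468,.11]]
crop(s,205,110,100,100,6,"pics/s21.png",proj(s,P)); crop(d,140,180,130,100,6,"pics/t21.png",proj(d,P))
E
```

```text
t: 61.0
tool_pos: [0.5253, 0.2687, 0.2004]
tool_rot: [3.14, 0.056, -0.003]
contact_force: [1.1, -0.4, 0.5]
opening: 0.0451
t: 62.0
tool_pos: [0.614, -0.0737, 0.1999]
tool_rot: [3.141, 0.05, -0.0]
contact_force: [0.4, 0.1, -0.3]
opening: 0.0451
[ 0.614 -0.071  0.2  ] [-3.1405 -0.0543  0.0004] 0.04503842785362219
```

View pics/s21.png

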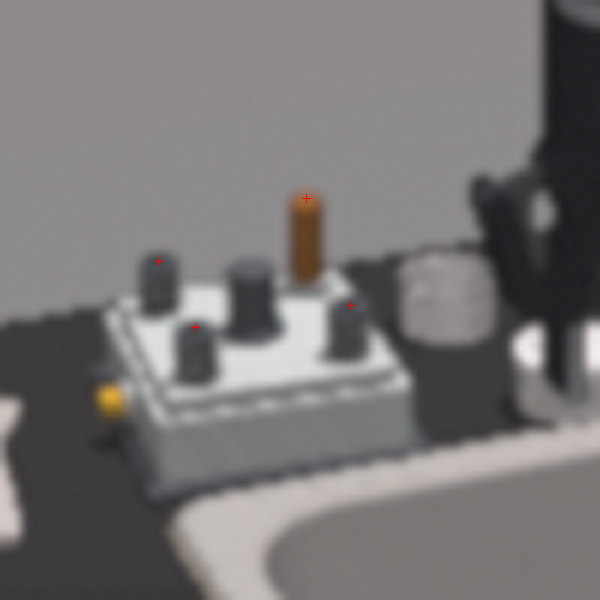

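View pics/t21.png

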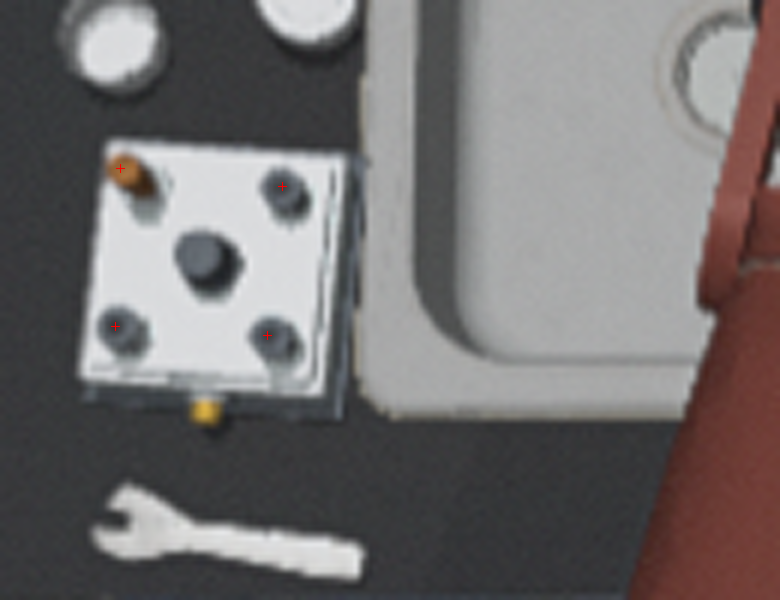

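All three bolt heads and the drift sit at their predicted seated heights in both views. Now I'll pull the drift.

```bash
python3 -m handwheel '{"offset":[[0,1,0],[0,2,0],[0,3.1,0],[0,4.2,0],[0,5.3,0],[0.05,6.4,0],[0.05,7.5,0],[0.05,8.6,0],[0.05,9.6,0],[0.05,10.45,0]],"roll":[0,0,0,0,0,0,0,0,0,0]}' 45 40
python3 -m handwheel '{"offset":[[0,0,0],[0,0,0],[0,0,-0.6],[0,0,-1.2],[0,0,-1.8],[0,0,-2.4],[0,0,-2.9],[0,0,-3.19],[0,0,-3.19],[0,0,-3.19]],"roll":[0,0,0,0,0,0,0,0,0,0]}' 45 40
python3 -m handwheel '{"offset":[[0,0,0],[0,0,0],[0,0,0],[0,0,0],[0,0,0],[0,0,0],[0,0,0],[0,0,0],[0,0,0],[0,0,0]],"roll":[0,0,0,0,0,0,0,0,0,0]}' 5 40
```

```text
t: 63.1
tool_pos: [0.6145, 0.351, 0.2001]
tool_rot: [-3.14, -0.061, 0.0]
contact_force: [0.1, -0.0, 0.1]
opening: 0.0448
t: 64.1
tool_pos: [0.6165, 0.3468, 0.0733]
tool_rot: [-3.141, -0.055, -0.001]
contact_force: [-0.1, -1.1, 0.6]
opening: 0.0449
t: 65.1
tool_pos: [0.6171, 0.3473, 0.0744]
tool_rot: [-3.14, -0.056, -0.004]
contact_force: [-0.5, -0.9, 4.9]
opening: 0.019
```

```bash
python3 -m handwheel '{"offset":[[0,0,0.3],[0,0,0.7],[0,0,1.2],[0,0,1.8],[0,0,2.4],[0,0,3],[0,0,3.2],[0,-0.3,3.2],[-0.1,-1,3.2],[-0.2,-2,3.2]],"roll":[0,0,0,0,0,0,0,0,0,0]}' 5 40
python3 -m handwheel '{"offset":[[-0.3,-1,0],[-0.7,-2,0],[-1.1,-3,0],[-1.5,-4,0],[-1.9,-5,0],[-2.3,-6,0],[-2.7,-7,0],[-3.1,-8,0],[-3.4,-9,0],[-3.7,-10,0]],"roll":[0,0,0,0,0,0,0,0,0,0]}' 5 40
python3 -m handwheel '{"offset":[[-0.2,-0.8,0],[-0.4,-1.4,0],[-0.51,-1.97,0],[-0.51,-1.97,0],[-0.51,-1.97,-0.4],[-0.51,-1.97,-0.8],[-0.51,-1.97,-1.2],[-0.51,-1.97,-1.4],[-0.51,-1.97,-1.4],[-0.51,-1.97,-1.4]],"roll":[0,0,0,0,0,0,0,0,0,0]}' 5 40
python3 - <<'E'
from h import *
s=ctrl.get_image("side");d=ctrl.get_image("top")
o=ctrl.get_obs();print(o["tool_pos"],o["tool_rot"],o["opening"])
crop(s,225,190,110,110,5,"pics/s22.png",proj(s,[[.4405,-.2117,.05]])); crop(d,140,180,130,100,6,"pics/t22.png")
E
```

```text
t: 66.1
tool_pos: [0.6066, 0.2662, 0.1982]
tool_rot: [3.14, 0.059, -0.005]
contact_force: [0.2, -0.3, -1.1]
opening: 0.0189
t: 67.1
tool_pos: [0.4577, -0.1344, 0.1985]
tool_rot: [-3.14, -0.055, 0.005]
contact_force: [0.4, -0.4, -1.5]
opening: 0.0189
t: 68.1
tool_pos: [0.4397, -0.2113, 0.1442]
tool_rot: [-3.141, -0.057, 0.001]
contact_force: [-0.4, -0.5, -0.5]
opening: 0.019
[ 0.4403 -0.2119  0.1453] [3.1403 0.0563 0.0018] 0.018683518886020618
```

View pics/s22.png

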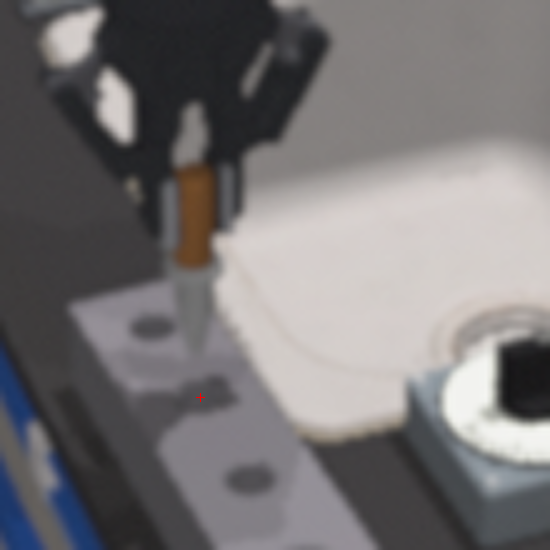

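View pics/t22.png

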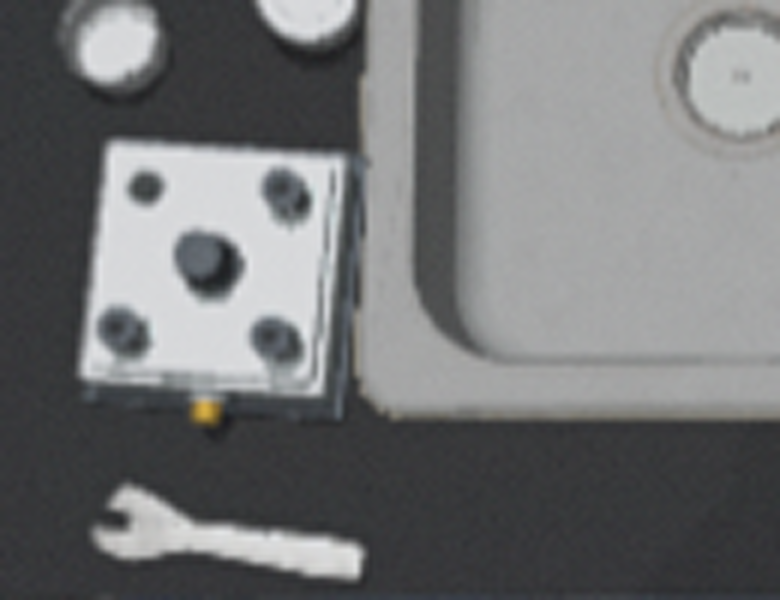

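The cover is undisturbed, and the drift tip is above rack hole 1 (crop 198,350, with the hole at 200,395). Lowering.

```bash
python3 -m handwheel '{"offset":[[0,0,-0.2],[0,0,-0.4],[0,0,-0.6],[0,0,-0.8],[0,0,-1],[0,0,-1.15],[0,0,-1.3],[0,0,-1.4],[0,0,-1.4],[0,0,-1.4]],"roll":[0,0,0,0,0,0,0,0,0,0]}' 5 40
python3 -m handwheel '{"offset":[[0,0,-0.08],[0,0,-0.16],[0,0,-0.24],[0,0,-0.32],[0,0,-0.4],[0,0,-0.45],[0,0,-0.5],[0,0,-0.53],[0,0,-0.55],[0,0,-0.55]],"roll":[0,0,0,0,0,0,0,0,0,0]}' 5 40
```

```text
t: 69.2
tool_pos: [0.4398, -0.2119, 0.0886]
tool_rot: [3.141, 0.056, 0.0]
contact_force: [0.5, -0.4, -1.0]
opening: 0.0187
t: 70.2
tool_pos: [0.4403, -0.2123, 0.0693]
tool_rot: [3.141, 0.056, -0.0]
contact_force: [-5.8, 3.3, 14.4]
opening: 0.0187
```

Seated at the predicted 69 mm. Releasing and backing off for the final look.

```bash
python3 -m handwheel '{"offset":[[0,0,0],[0,0,0],[0,0,0],[0,0,0],[0,0,0],[0,0,0],[0,0,0.5],[0,0,1.4],[0,0,2.4],[0,0,3.5]],"roll":[0,0,0,0,0,0,0,0,0,0]}' 45 40
python3 -m handwheel '{"offset":[[0,0,0.5],[0.3,0.5,0.8],[0.7,1.2,0.8],[1.1,1.8,0.8],[1.6,2.4,0.8],[2.1,2.8,0.8],[2.6,3,0.8],[3,3,0.8],[3.4,3,0.8],[3.4,3,0.8]],"roll":[0,0,0,0,0,0,0,0,0,0]}' 45 40
python3 - <<'E'
from h import *
s=ctrl.get_image("side");d=ctrl.get_image("top")
o=ctrl.get_obs();print(o["tool_pos"],o["contact_force"])
P=[[.5264,.2685,.085],[.5322,.3523,.085],[.6102,.2627,.085],[.4405,-.2117,.105]]
crop(s,200,120,180,200,3,"pics/s23.png",proj(s,P)); crop(d,125,170,260,115,3,"pics/t23.png",proj(d,P))
E
```

```text
t: 71.2
tool_pos: [0.439, -0.2114, 0.2069]
tool_rot: [-3.14, -0.056, 0.003]
contact_force: [0.6, -0.3, 0.0]
opening: 0.0446
t: 72.2
tool_pos: [0.5767, -0.0917, 0.2381]
tool_rot: [-3.141, -0.057, 0.001]
contact_force: [-0.8, 0.1, -0.3]
opening: 0.0451
[ 0.5754 -0.0918  0.2381] [-0.3295  0.0795 -0.3548]
```

View pics/s23.png

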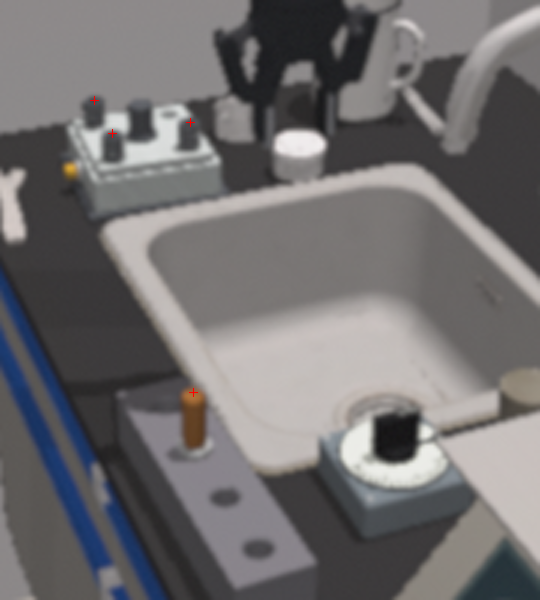

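View pics/t23.png

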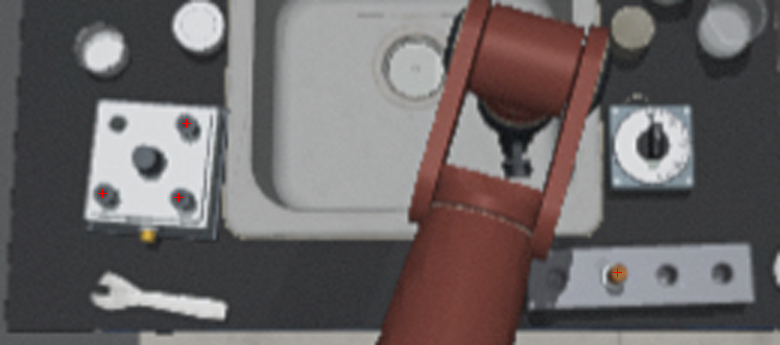

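The final view shows three bolts seated, the drift upright in rack hole 1 with its top at the predicted pixel, and the pointer at zero. The gripper is clear of everything. Handing in.

```bash
python3 -c "
from station import ctrl
print(ctrl.finish_job())"
```

```text
the job is handed in; nothing more can be done
None
```

The sample cell is closed and the job was handed in at about 72 s of the 210 s allowed; no verdict was reported.

- **Peak pointer:** I turned the reset knob back until it stopped. The torque jumped to 0.94 N m there, and the pictures show the pointer at the zero mark. I judged the exact angle only by eye.
- **Cover:** It is seated with its spigot in the bore and was not knocked at any point I looked.
- **Drift:** I pushed it fully home in hole 0 and confirmed that in both views before any bolt went in.
- **Bolts:** All three were in the rack, and they went into holes 3, 1 and 2 with the drift still in. Each reached its expected seated height with 8–11 N pushing back.
- **Drift back in the rack:** I pulled it after the last bolt and stood it back down in rack hole 1. It reached the expected height, with 14 N pushing back.

In the last look, the bolt heads and the drift were within about 1 px of their predicted seated positions. The hole left by the drift is empty, I saw no other item displaced, and the gripper was touching nothing. No check failed. The one small disagreement was the drift's top, about 1 px off in the top view while in the cell; the side view showed it upright and home.

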